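# Read in the seedling tiles and lay them in the record tray

## Robot

A 7-joint arm with a two-finger parallel gripper is mounted at the origin on the work surface. World frame = base frame: x ahead of the robot, y to its left, z up, the work surface at z = 0. Lengths are in m, angles in rad, forces in N, time in s.
With the tool pointing down it reaches from about 0.425 to 0.925 m from the base axis. Payload 6.8 kg.
Tool frame: the origin (TCP) lies at the very end of the fingers, on their centre line; the grasp point (between the pads) lies 19 mm behind it; z points along the fingers, y is the line along which they close (so a half turn about z gives the same grasp; the last joint's range is limited). The gripper opens to 85 mm and grips with 20 to 120 N. Pads are 22 mm wide; open, the fingers measure 114 mm over their backs; the gripper's body (76 mm by 85 mm) begins 54 mm behind the grasp point. The pads swing forward as they close: fully open they stand 13 mm farther back than shut.
Start: joints at [1.167, 0.477, 0.022, 1.555, -0.011, 1.109, -0.083], TCP at [0.197, -0.646, 0.231] pointing down, gripper open.
Joint ranges: [-2.96, 2.96], [-0.34, 2.1], [-1.41, 1.46], [0.24, 2.44], [-1.37, 4.51], [0.17, 1.92], [-2.96, 2.96]. Speed limits (rad/s): [2.39, 2.39, 3.14, 3.14, 3.14, 3.14, 3.14].

## Interface

Orientations are given as a unit quaternion [w, x, y, z].
In Python, from station import bot, optics, job, get_obs gives the robot as it stands (bot), with the cameras (optics), the readings as plain functions and the job (job).
- The arm moves only by the shell command python3 nudge.py 'ROWS' [FORCE]. ROWS is a JSON list of rows, 1 to 20 of them, each written [[dx, dy, dz], turn, opening]: dx, dy, dz in m, then a turn about the tool's z in rad, then the opening from 0.0 (shut) to 1.0 (fully open); each row shifts and turns the commanded pose from where the row before left it, along the tool's axes as they then stand; what a row does not reach is not made up. A row lasts 1/10 s, in which the tool goes at most 0.05 m and 0.15 rad, less where a joint would pass 70% of its speed; a pose out of reach is approached as far as the arm can. The fingers move at their own pace and stop on an object; FORCE is the grip in N (left out, the last holds). Time passes only in rows, so rows that do not move let the fingers close. It prints the time, the measured TCP pose, the force, the opening and the grip force at its end. Input that does not fit is refused with a message, and nothing moves.
- get_obs(): the state, without advancing time (a new reading comes with each control period).
- optics.read_camera(name): name is "scene" or "top" or "wrist"; returns the picture (400x640x3 uint8, blue, green, red); there is no depth.
- optics.camera_info(name): a dict with "vertical_fov" (degrees; the focal length in pixels is half the picture's height over the tangent of half this angle, whatever the lens; pixels are square), "cx", "cy" (the principal point, pixels), "view" (4x4, takes a point from world to camera coordinates); the wrist camera has in their place "hand_eye" (4x4, takes a point from camera to tool coordinates, whose origin is the TCP and whose axes are the flange's). Camera axes: x right, y up, looking along -z (the intrinsics and any distortion apply to the point x, -y, -z); pixel columns grow to the right and rows downward; lengths in m; the calibration is good to about 2 mm. A picture is of the moment at which its call begins: read the wrist's pose just before it. camera_info takes no time and is no camera call.
- job.hand_in(): hands the job in; it is judged then, once.
The state is a dict: "t": time; "q": joint angles; "joint_vel": joint speeds; "joint_torque": joint torques, N m; "eef_pos": TCP position; "tool_rot": TCP orientation; "contact_force": force on the tool from outside, world axes, zero at the start; "torque": the same for the moment, N m; "gripper_width": opening from 0.0 (shut) to 1.0 (fully open); "grasp_force": force on a finger pad.
Only numpy, scipy, OpenCV 4.12 (cv2) and the standard library are available. Lean on these libraries where they do the work, as an engineer would, in place of code of your own. Each camera call takes 0.05 s, during which the arm holds its last target. There are 200 camera calls.

## Task

Lay all the resin seedling tiles from the rubber mat flat on the carousel's outlined places, blue labels outwards, without turning it yet; then turn it counter-clockwise by its knob through its full turn to the stop, so that every label passes the code reader, and leave it there. Then lay all the tiles in the white tray as one straight shingled row down the middle, labelled ends towards the blue head bar: the first leans on the bar, each next one laps over the unlabelled foot of the one before by roughly a third of its length, and every foot rests on the tray's floor; leave the other things on the bench where they are.

Things in the scene. Friction and masses are not known exactly. Their poses are not given: they have to be found in the camera images.
- tile0: a flat amber resin tile with an embedded seed with a short sprout, 70 mm long (its x) x 36 mm wide (its y) x 8 mm thick (its z), 20 to 35 g; a blue label 16 mm wide wraps round one end. Origin at the tile's centre; +x points to the labelled end. Both faces are alike. It starts flat on the mat. Absent in some starts
- tile1: a flat amber resin tile with an embedded sprout, 70 mm long (its x) x 36 mm wide (its y) x 8 mm thick (its z), 20 to 35 g; a blue label 16 mm wide wraps round one end. Origin at the tile's centre; +x points to the labelled end. Both faces are alike. It starts flat on the mat. Absent in some starts
- tile2: a flat amber resin tile with an embedded young seedling, 70 mm long (its x) x 36 mm wide (its y) x 8 mm thick (its z), 20 to 35 g; a blue label 16 mm wide wraps round one end. Origin at the tile's centre; +x points to the labelled end. Both faces are alike. It starts flat on the mat. Absent in some starts
- tile3: a flat amber resin tile with an embedded seedling, 70 mm long (its x) x 36 mm wide (its y) x 8 mm thick (its z), 20 to 35 g; a blue label 16 mm wide wraps round one end. Origin at the tile's centre; +x points to the labelled end. Both faces are alike. It starts flat on the mat. Absent in some starts
- tile4: a flat amber resin tile with an embedded long seedling, 70 mm long (its x) x 36 mm wide (its y) x 8 mm thick (its z), 20 to 35 g; a blue label 16 mm wide wraps round one end. Origin at the tile's centre; +x points to the labelled end. Both faces are alike. It starts flat on the mat. Absent in some starts
- mat: dark rubber sorting mat on the bench, fixed, 200 (x) x 240 (y) x 2 mm; origin at the centre of its underside
- carousel (a joint): angle of the carousel disc in rad, growing counter-clockwise seen from above; from 0 (one hard stop) to 6.85 (the other stop, a little more than one full turn). It starts between 0.02 and 0.5, turns with slight friction (under 1 N at the knob) and stays where it is left
- disc (a point): centre of the carousel disc's flat dark top face, on the axis, 20 mm above the bench; disc 250 mm across, with a lip 5 mm wide, 4 mm high round it. The frame turns with it: z up, x to the finger knob. A hub 24 mm across stands 6 mm above the face. Five places, outlined in white, point outwards at 36, 108, 180, 252 and 324 degrees from x; a tile there has its centre 68 mm from the axis
- carousel_base: the carousel's fixed round base, 170 mm across; origin under the disc's axis, on the bench. A low code reader, up to 86 mm above the bench and 52 mm wide, stands on it along its +x, on the side away from the robot, just outside the disc's rim, 150 to 195 mm from the axis
- knob_top (a point): centre of the top of the black finger knob, which stands on the disc 108 mm from the axis: 20 mm across and 30 mm high, its foot 5 mm above the disc's face, its top 55 mm above the bench. It spins freely on its own pin, so a gripper holding it from above need not turn
- tray: white record tray on the bench, fixed, 300 mm long (its x) x 128 mm wide (its y); origin at the centre of its underside. Floor 4 mm thick, rims along the two long sides and the head end (+x) 4 mm thick, top 10 mm above the bench; the foot end (-x) is open. Two thin blue lines on the floor, 42 mm apart, mark the lane down the middle
- bar (a point): point on the tray's floor (4 mm above the bench), mid-width, at the foot-side face of the blue head bar; axes as the tray's: x along it to the head end, z up. The bar crosses the tray, 12 mm wide (towards +x), 8 mm high above the floor, as thick as a tile; the first tile leans on it. A tile with its foot edge 42 mm from this face leans 0.19 rad, its centre 10.5 mm above the floor
- dish_a: bystander: a clear petri dish with seeds, 60 mm across, 14 mm high
- dish_b: bystander: a second clear petri dish with seeds, 60 mm across, 14 mm high
- dropper: bystander: a brown dropper bottle with black cap, 32 mm across, 75 mm high
- forceps: bystander: steel forceps lying flat, 130 mm long
- eraser: bystander: a dark block eraser in a paper sleeve, 45 x 28 x 12 mm
- loupe: bystander: a black hand loupe, 48 mm across, 34 mm high
- tally: bystander: a round steel hand tally counter, 48 mm across, 22 mm high

How it is judged:
On the way, in this order (a step that is already met when the one before it is completed fails the run):
1. every tile lies flat on the carousel, centre 50 to 85 mm from the axis, label pointing outwards (axis within 20 mm of the tile's centre line), and the carousel has not been turned on past 0.8 rad (horizontal distance between tile0 and disc between 0.05 and 0.085 m and z of tile0 in the frame of disc between 0.001 and 0.008 m and x of disc in the frame of tile0 below -0.05 m and y of disc in the frame of tile0 between -0.02 and 0.02 m and horizontal distance between tile1 and disc between 0.05 and 0.085 m and z of tile1 in the frame of disc between 0.001 and 0.008 m and x of disc in the frame of tile1 below -0.05 m and y of disc in the frame of tile1 between -0.02 and 0.02 m and horizontal distance between tile2 and disc between 0.05 and 0.085 m and z of tile2 in the frame of disc between 0.001 and 0.008 m and x of disc in the frame of tile2 below -0.05 m and y of disc in the frame of tile2 between -0.02 and 0.02 m and horizontal distance between tile3 and disc between 0.05 and 0.085 m and z of tile3 in the frame of disc between 0.001 and 0.008 m and x of disc in the frame of tile3 below -0.05 m and y of disc in the frame of tile3 between -0.02 and 0.02 m and horizontal distance between tile4 and disc between 0.05 and 0.085 m and z of tile4 in the frame of disc between 0.001 and 0.008 m and x of disc in the frame of tile4 below -0.05 m and y of disc in the frame of tile4 between -0.02 and 0.02 m and value of joint carousel below 0.8 rad), for 0.2 s.
2. the carousel is turned to its far stop (over 6.7 rad) with every tile lying on it (value of joint carousel above 6.7 rad and horizontal distance between each of tile0, tile1, tile2, tile3, tile4 and disc below 0.1 m and z of tile0 in the frame of disc between 0.001 and 0.01 m and z of tile1 in the frame of disc between 0.001 and 0.01 m and z of tile2 in the frame of disc between 0.001 and 0.01 m and z of tile3 in the frame of disc between 0.001 and 0.01 m and z of tile4 in the frame of disc between 0.001 and 0.01 m), for 0.2 s.
At the end, for the whole second after the job is handed in: Every tile leans in the tray, labelled end up by 0.14 to 0.30 rad and towards the bar, its foot on the floor (centre 7.5 to 14.5 mm above it), within 15 mm of the tray's centre line and 0.15 rad of its direction, at rest; the carousel is still within about 0.5 rad of its far stop (angle between tile0's own x axis and vertical between 1.27 and 1.43 rad and z of tile0 in the frame of bar between 0.0075 and 0.0145 m and y of tile0 in the frame of bar between -0.015 and 0.015 m and angle between the y axis of each of tile0, tile1, tile2, tile3, tile4 and the y axis of bar, either way round below 0.15 rad and x of tile0 in the frame of bar between -0.25 and 0.02 m and x of bar in the frame of tile0 above -0.02 m and linear speed of each of tile0, tile1, tile2, tile3, tile4 below 0.02 m/s and angle between tile1's own x axis and vertical between 1.27 and 1.43 rad and z of tile1 in the frame of bar between 0.0075 and 0.0145 m and y of tile1 in the frame of bar between -0.015 and 0.015 m and x of tile1 in the frame of bar between -0.25 and 0.02 m and x of bar in the frame of tile1 above -0.02 m and angle between tile2's own x axis and vertical between 1.27 and 1.43 rad and z of tile2 in the frame of bar between 0.0075 and 0.0145 m and y of tile2 in the frame of bar between -0.015 and 0.015 m and x of tile2 in the frame of bar between -0.25 and 0.02 m and x of bar in the frame of tile2 above -0.02 m and angle between tile3's own x axis and vertical between 1.27 and 1.43 rad and z of tile3 in the frame of bar between 0.0075 and 0.0145 m and y of tile3 in the frame of bar between -0.015 and 0.015 m and x of tile3 in the frame of bar between -0.25 and 0.02 m and x of bar in the frame of tile3 above -0.02 m and angle between tile4's own x axis and vertical between 1.27 and 1.43 rad and z of tile4 in the frame of bar between 0.0075 and 0.0145 m and y of tile4 in the frame of bar between -0.015 and 0.015 m and x of tile4 in the frame of bar between -0.25 and 0.02 m and x of bar in the frame of tile4 above -0.02 m and value of joint carousel above 6.3 rad); the robot touches nothing.
It fails at once if a bystander is moved by more than 30 mm (distance of any of dish_a, dish_b, dropper, forceps, eraser, loupe, tally from where it was at the start of the episode above 0.03 m).
Of tile0, tile1, tile2, tile3, tile4 only 3 to 5 are there at a start; the rules pass over those that are not, and their reading is None.
At some moment in a run one of tile0, tile1, tile2, tile3, tile4 may be knocked a few centimetres aside while the robot is not near it.
Once in a run the grip may slacken for a moment while it holds something.
It also fails if it takes over 210 s, if anything falls off the work surface, if the arm or the gripper's body presses on something with over 40 N, if the wrist force passes 120 N, or if a joint passes its speed limit or range.

## Working session

There is one attempt and no reset: what is moved stays moved. The work goes in short steps, Python scripts to look and compute and a shell command to move; the robot and the scene stay as the last step left them, time stands still between calls to the robot, and variables do not carry over. Pictures are saved under pics/ and viewed, at most 14 in all, crops included, and the job is handed in when it is done.

```bash
ls; mkdir -p pics; python3 - <<'E'
from station import bot, optics, job, get_obs
import cv2,json,numpy as np
o=get_obs();print({k:np.round(v,3).tolist() for k,v in o.items()})
for n in("scene","top","wrist"):
    print(n,optics.camera_info(n))
a=optics.read_camera("top");b=optics.read_camera("scene")
cv2.imwrite("pics/top0.png",a);cv2.imwrite("pics/scene0.png",b)
E
```

```text
nudge.py
pics
station.py
{'t': 0.0, 'q': [1.167, 0.478, 0.022, 1.556, -0.012, 1.109, -0.083], 'joint_vel': [0.0, 0.002, 0.001, -0.001, -0.0, 0.001, -0.0], 'joint_torque': [0.0, -59.643, 1.608, -28.119, 0.012, 0.009, -0.0], 'eef_pos': [0.197, -0.645, 0.23], 'tool_rot': [-0.001, 0.989, 0.147, -0.0], 'contact_force': [0.349, 0.835, 0.382], 'torque': [0.057, -0.013, -0.047], 'grasp_force': 0.0, 'gripper_width': 0.997}
scene {'vertical_fov': 49.12624436320087, 'cx': 321.9641787988671, 'cy': 193.86370841899907, 'view': array([[ 0.77294244,  0.63432909,  0.01366001, -0.43680016],
       [-0.43544834,  0.51469776,  0.73856006,  0.18640619],
       [ 0.46145935, -0.57681264,  0.67404929, -1.27476239],
       [ 0.        ,  0.        ,  0.        ,  1.        ]])}
top {'vertical_fov': 57.091278640662935, 'cx': 324.383415013183, 'cy': 203.06529261017812, 'view': array([[ 2.89079544e-02, -9.99581975e-01, -4.53912000e-04,
        -1.94049784e-02],
       [ 9.77815865e-01,  2.81842235e-02,  2.07561518e-01,
        -5.35289450e-01],
       [-2.07461959e-01, -6.44402125e-03,  9.78221862e-01,
        -8.59432580e-01],
       [ 0.00000000e+00,  0.00000000e+00,  0.00000000e+00,
         1.00000000e+00]])}
wrist {'vertical_fov': 70.76236884443958, 'cx': 321.3592820539557, 'cy': 199.2136000434776, 'hand_eye': array([[-8.62431528e-04,  9.64130203e-01,  2.65428349e-01,
         6.76783820e-02],
       [ 9.99999583e-01,  9.11567096e-04, -6.19308417e-05,
        -5.48479631e-04],
       [-3.01665144e-04,  2.65428185e-01, -9.64130587e-01,
        -1.42531345e-01],
       [ 0.00000000e+00,  0.00000000e+00,  0.00000000e+00,
         1.00000000e+00]])}
```

View pics/top0.png

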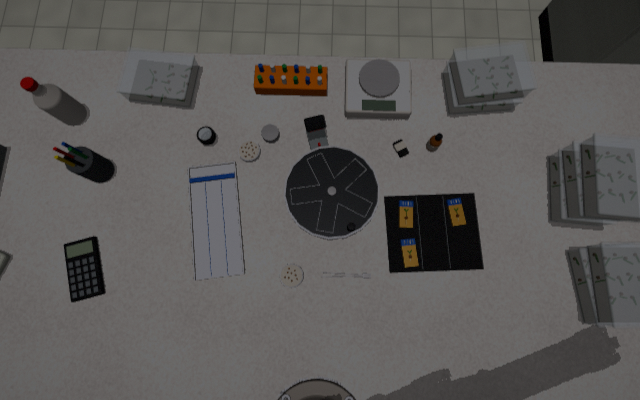

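View pics/scene0.png

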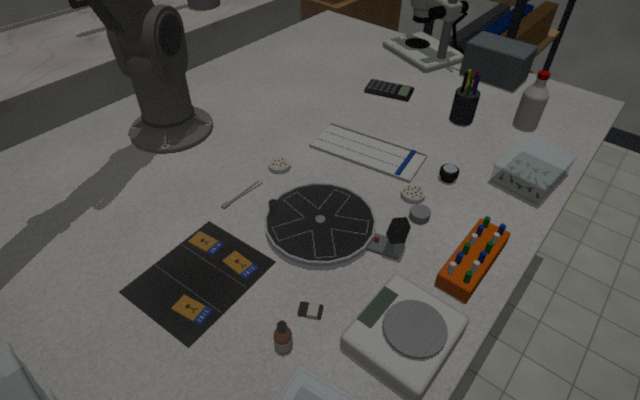

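Three tiles lie on the mat at about (406,214), (409,253) and (457,212), labels up-image (+x). The disc is at (331,191) with its knob at (351,227), and the tray is on the left with the bar at (212,178). Next, helpers and coarse positions.

```bash
cat > h.py <<'E'
from station import bot, optics, job, get_obs
import cv2,numpy as np
from scipy.spatial.transform import Rotation as R
def pose():
    o=get_obs();w,x,y,z=o["tool_rot"];return np.array(o["eef_pos"]),R.from_quat([x,y,z,w]).as_matrix()
def cam(n):
    """image, centre, rot(cam->world), f,cx,cy"""
    i=optics.camera_info(n);f=200/np.tan(np.radians(i["vertical_fov"]/2))
    if n=="wrist":
        p,r=pose();T=np.eye(4);T[:3,:3]=r;T[:3,3]=p;T=T@i["hand_eye"]
    else: T=np.linalg.inv(i["view"])
    return optics.read_camera(n),(T[:3,3],T[:3,:3],f,i["cx"],i["cy"])
def rays(c,uv):
    uv=np.atleast_2d(np.float64(uv));C,Rm,f,cx,cy=c
    d=np.c_[(uv[:,0]-cx)/f,-(uv[:,1]-cy)/f,-np.ones(len(uv))]@Rm.T
    return d/np.linalg.norm(d,axis=1)[:,None]
def plane(c,uv,z):
    d=rays(c,uv);return c[0]+d*((z-c[0][2])/d[:,2])[:,None]
def proj(c,P):
    q=(np.atleast_2d(P)-c[0])@c[1];return np.c_[c[3]-c[2]*q[:,0]/q[:,2],c[4]+c[2]*q[:,1]/q[:,2]]
def tri(obs):
    A=np.zeros((3,3));b=np.zeros(3)
    for c,uv in obs:
        d=rays(c,uv)[0];M=np.eye(3)-np.outer(d,d);A+=M;b+=M@c[0]
    P=np.linalg.solve(A,b);return P,max(np.linalg.norm(np.cross(rays(c,uv)[0],P-c[0])) for c,uv in obs)
def hsv(im,lo,hi): return cv2.inRange(cv2.cvtColor(im,cv2.COLOR_BGR2HSV),lo,hi)
def blobs(m,amin):
    cs=[k for k in cv2.findContours(m,cv2.RETR_EXTERNAL,cv2.CHAIN_APPROX_NONE)[0] if cv2.contourArea(k)>amin]
    return sorted(cs,key=cv2.contourArea,reverse=True)
AMB=((8,110,60),(30,255,255));BLU=((100,110,40),(130,255,255))
def cen(k): m=cv2.moments(k);return np.array([m["m10"]/m["m00"],m["m01"]/m["m00"]])
def tiles(im,c,z,amin):
    """tile centre from amber+blue union; direction amber centroid->label centroid"""
    a=hsv(im,*AMB);b=hsv(im,*BLU);out=[]
    u=cv2.morphologyEx(a|b,cv2.MORPH_CLOSE,np.ones((9,9)))
    for k in blobs(u,amin):
        msk=np.zeros_like(a);cv2.drawContours(msk,[k],-1,255,-1)
        kb=blobs(cv2.bitwise_and(b,msk),amin/20)
        if not kb or cv2.countNonZero(cv2.bitwise_and(a,msk))<amin/4: continue
        P=plane(c,k[:,0],z)[:,:2]; r=cv2.minAreaRect(P.astype(np.float32)*1000)
        bx=cv2.boxPoints(r);e=[bx[1]-bx[0],bx[2]-bx[1]];L=max(e,key=np.linalg.norm)
        B=plane(c,cen(kb[0]),z)[0,:2]*1000
        if L@(B-r[0])<0:L=-L
        out.append((np.array(r[0])/1000,np.arctan2(L[1],L[0]),sorted(r[1])[::-1],cen(k)))
    return out
def info():
    p,r=pose();print("tcp",p.round(4),"x axis yaw",round(np.arctan2(r[1,0],r[0,0]),3),"z",r[:,2].round(3))
E
python3 - <<'E'
from h import *
info()
top,ct=cam("top");sc,cs=cam("scene")
for t in tiles(top,ct,.010,100): print("top",t)
for t in tiles(sc,cs,.010,100): print("scene",t)
# disc rim
for n,im,c in(("top",top,ct),("scene",sc,cs)):
    g=cv2.cvtColor(im,cv2.COLOR_BGR2GRAY);m=cv2.morphologyEx((g<70).astype(np.uint8)*255,cv2.MORPH_CLOSE,np.ones((5,5)))
    for k in blobs(m,2500):
        P=plane(c,k[:,0],.022)[:,:2];q=plane(c,cen(k),.022)[0]
        print(n,cv2.contourArea(k),cen(k).round(1),q.round(4),cv2.minEnclosingCircle((P*1000).astype(np.float32)))
    for k in blobs(hsv(im,*BLU),60):
        P=plane(c,k[:,0],.012)[:,:2]*1000;print(" blue",cen(k).round(1),cv2.minAreaRect(P.astype(np.float32)))
E
```

```text
tcp [ 0.1966 -0.6452  0.2304] x axis yaw 0.296 z [-0.001  0.002 -1.   ]
top (array([0.90760468, 0.10371864]), np.float32(-1.5664423), [204.5773162841797, 75.21924591064453], array([290.0340474 ,  77.16785677]))
top (array([ 0.42372736, -0.22364183]), np.float32(0.13746956), [71.47225189208984, 36.79802322387695], array([409.27494253, 252.26390805]))
top (array([ 0.5238985 , -0.21690913]), np.float32(-0.013184638), [72.2509765625, 36.644474029541016], array([405.81001984, 213.51785714]))
top (array([ 0.53327423, -0.3478674 ]), np.float32(0.19350778), [71.44229125976562, 37.441192626953125], array([456.18579235, 211.34177844]))
scene (array([0.88542419, 0.12213655]), np.float32(-1.5702957), [251.14747619628906, 75.86771392822266], array([471.8117464 , 259.70367283]))
scene (array([ 0.47155374, -0.21870882]), np.float32(0.06540981), [173.667724609375, 42.1068000793457], array([223.79219188, 253.88795518]))
scene (array([ 0.53176617, -0.34644974]), np.float32(0.19659494), [72.53408813476562, 37.75784683227539], array([191.52553763, 308.99865591]))
scene (array([0.54476788, 0.83963159]), 
[... 1500 characters left out ...]
0.3] [0.89   0.0928 0.022 ] ((891.853271484375, 109.40189361572266), 127.52848815917969)
 blue [499.5  23.7] ((417.2949523925781, 1435.1800537109375), (70.1098403930664, 326.6621398925781), 0.0972767323255539)
 blue [202.9 315. ] ((560.0860595703125, -341.5080871582031), (16.905569076538086, 37.48140335083008), 10.286675453186035)
 blue [248.9 270.9] ((551.098876953125, -216.24282836914062), (37.833377838134766, 17.133512496948242), 89.33997344970703)
 blue [404.9 162.2] ((605.3583374023438, 298.8423767089844), (11.798064231872559, 118.17103576660156), 9.453435897827148)
 blue [215.  247.4] ((450.6687927246094, -219.72604370117188), (16.412275314331055, 38.90357208251953), 9.036778450012207)
```

```bash
cat >> h.py <<'E'
def go(x,y,z,yaw=None):
    """distance to target in tool axes; turn is to be done first"""
    p,r=pose();y0=np.arctan2(r[1,0],r[0,0]);t=0
    if yaw is not None:
        t=-((yaw-y0+np.pi/2)%np.pi-np.pi/2); y0-=t   # half turns alike
    d=np.array([x,y,z])-p;c,s=np.cos(y0),np.sin(y0)
    print("turn",round(t,3),"d",round(c*d[0]+s*d[1],4),round(s*d[0]-c*d[1],4),round(-d[2],4),"end yaw",round(y0,3))
E
python3 nudge.py '[[[0, 0, 0], 0.148, 1], [[0, 0, 0], 0.148, 1], [[0.02, -0.03, 0], 0, 1], [[0.024, -0.032, 0], 0, 1], [[0.024, -0.032, 0], 0, 1], [[0.024, -0.032, 0], 0, 1], [[0.024, -0.032, 0], 0, 1], [[0.024, -0.032, 0], 0, 1], [[0.024, -0.032, 0], 0, 1], [[0.024, -0.032, 0], 0, 0.65], [[0.024, -0.032, 0], 0, 0.65], [[0.024, -0.032, 0], 0, 0.65], [[0.024, -0.032, 0], 0, 0.65], [[0.02, -0.03, 0], 0, 0.65], [[0, 0, 0], 0, 0.65], [[0, 0, 0], 0, 0.65]]' 20
python3 - <<'E'
from h import *
info();im,c=cam("wrist");cv2.imwrite("pics/w1.png",im)
for z in(.006,.01):
  for t in tiles(im,c,z,500): print(z,t)
E
```

```text
t: 1.8
eef_pos: [0.4771, -0.2651, 0.2312]
tool_rot: [-0.0, 1.0, 0.001, -0.0]
contact_force: [-0.6, -1.1, -0.3]
gripper_width: 0.655
grasp_force: 0.0
tcp [ 0.4771 -0.2651  0.2312] x axis yaw 0.002 z [-0.  0. -1.]
0.006 (array([ 0.53358228, -0.34710818]), np.float32(0.17810945), [72.14424133300781, 38.5150032043457], array([386.56277711, 129.54625151]))
0.006 (array([ 0.42362674, -0.22240201]), np.float32(0.14015247), [72.94384002685547, 38.65165710449219], array([290.44537602, 212.03417175]))
0.01 (array([ 0.53370276, -0.34620721]), np.float32(0.17810863), [71.35940551757812, 38.09601593017578], array([386.56277711, 129.54625151]))
0.01 (array([ 0.42494351, -0.2228578 ]), np.float32(0.1401535), [72.1502685546875, 38.231143951416016], array([290.44537602, 212.03417175]))
```

View pics/w1.png

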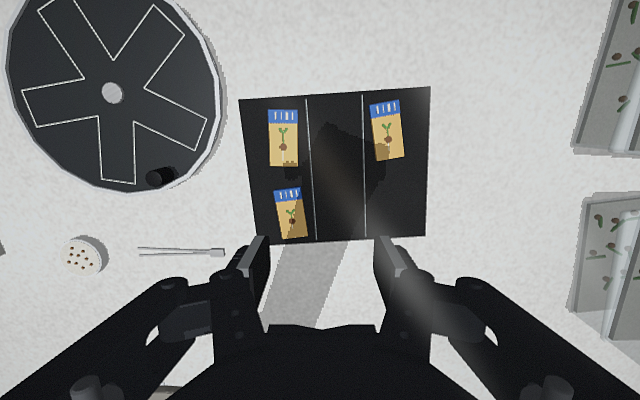

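The wrist view shows tiles at (283,138), (290,213) and (386,130), with the disc top-left: hub (112,92), knob (160,176). Next I triangulate the tiles, hub and knob, and get the phase of the outlines.

```bash
cat >> h.py <<'E'
def bright(im,uv,r,thr):
    """centroid of bright blob near uv"""
    g=cv2.cvtColor(im,cv2.COLOR_BGR2GRAY);m=np.zeros_like(g);cv2.circle(m,tuple(int(round(v)) for v in uv),r,255,-1)
    k=blobs(((g>thr)&(m>0)).astype(np.uint8)*255,8);return cen(k[0]) if k else None
def outline(im,c,C,thr=15):
    """phase of the five outlined places about C, from white thin line pixels at r 92..108 mm"""
    g=cv2.cvtColor(im,cv2.COLOR_BGR2GRAY);th=cv2.morphologyEx(g,cv2.MORPH_TOPHAT,np.ones((7,7)))
    yy,xx=np.nonzero(th>thr);P=plane(c,np.c_[xx,yy],.020)[:,:2]-C[:2];r=np.hypot(*P.T);s=(r>.090)&(r<.112)
    f=np.arctan2(P[s,1],P[s,0]);w=np.exp(5j*f).mean();return np.angle(w)/5,abs(w),s.sum(),np.median(r[s])
E
python3 - <<'E'
from h import *
V={n:cam(n) for n in("top","scene","wrist")}
g={"top":(331.5,190.5),"scene":(320,218),"wrist":(112,92)}
H=[]
for n,(im,c) in V.items():
    gr=cv2.cvtColor(im,cv2.COLOR_BGR2GRAY);u=bright(im,g[n],16 if n=="wrist" else 8,80);x,y=map(int,u)
    print(n,u,gr[y,x]);H.append((c,u))
P,e=tri(H);print("hub",P,e);P2,e2=tri(H[:1]+H[2:]);print("hub tw",P2,e2)
for n,(im,c) in V.items(): print(n,"outline",outline(im,c,P))
# labels
L={}
for n,(im,c) in V.items(): L[n]=[(cen(k),plane(c,cen(k),.01)[0,:2]) for k in blobs(hsv(im,*BLU),30)]
for u,p in L["top"]:
    m=[(V["top"][1],u)]
    for n in("scene","wrist"):
        q=[a for a,b in L[n] if np.linalg.norm(b-p)<.02]
        if q: m.append((V[n][1],q[0]))
    if len(m)>1: print("blue",p.round(4),*tri(m),len(m))
# knob: darkest compact blob
for n,k in(("top",(351,227)),("scene",(273,205)),("wrist",(160,176))):
    im=V[n][0];gr=cv2.cvtColor(im,cv2.COLOR_BGR2GRAY);x,y=k;print(n,np.array2string(gr[y-16:y+17:2 if n=="wrist" else 2,x-20:x+21:2],max_line_width=200))
E
```

```text
top [331.5 190.5] 99
scene [319.84541063 218.41062802] 93
wrist [109.55424063  92.3683432 ] 177
hub [ 0.57609073 -0.02143851  0.02702412] 0.001007818377810031
hub tw [ 0.57652583 -0.02114665  0.02521461] 0.00047850190317089635
top outline (np.float64(0.47938635450640854), np.float64(0.6687733675502723), np.int64(228), np.float64(0.10620485855754183))
scene outline (np.float64(0.4880483825621694), np.float64(0.6571622036863523), np.int64(250), np.float64(0.10438843917248561))
wrist outline (np.float64(0.49841606481043926), np.float64(0.6461912525947583), np.int64(903), np.float64(0.10604389820384448))
blue [0.606  0.2983] [0.60537171 0.29766405 0.01071977] 0.0005616436832169357 2
blue [ 0.4514 -0.2194] [ 0.45137132 -0.21955966  0.01119883] 0.0010743587424222327 3
blue [ 0.5522 -0.2164] [ 0.55154554 -0.21633478  0.01253889] 0.0006787340811775149 3
top [[ 33  31  40  33  30  29  32  31  29  33  32  57  41  32  31  29  31  31  55  29  31]
 [ 30  31  38  33  33  32  31  31  30  29  30  29  47  47  41  33  31  35  51  31  38]
 [ 33  33  55  32  32  31  33  31  30  32  30  31  32  27  35  5
[... 3513 characters left out ...]
83]
 [ 54  56  30  31  35  38  40  39  43  54   5  15  15  12  11   7  29  36 184 220 210]
 [ 55  56  30  33  31  34  36  38  37  36   8   7  11   2   8  43 154 224 210 210 199]
 [ 56  54  50  26  34  29  37  33  37  45  11   6  17  36 106 224 211 209 213 148 172]
 [ 53  54  56  50  24  28  30  32  31  12  34  35 102 186 216 208 201 155 125 221 213]
 [ 55  57  58  55  57  47  36  36  42  52 100 181 216 207 208 194 155 217 214 212 209]
 [ 55  53  53  50  45  37  48  63 103 168 217 207 204 196 172 171 214 211 213 212 212]
 [ 72 104 127 148 182 187 221 216 212 207 203 203 193 215 216 215 214 214 214 212 211]
 [214 210 207 205 204 204 203 205 207 207 206 206 209 210 212 210 216 214 214 212 213]]
```

```bash
python3 - <<'E'
from h import *
info();print(get_obs()["q"]);go(.4242,-.2232,.03,.14)
E
```

```text
tcp [ 0.4759 -0.2672  0.2312] x axis yaw -0.003 z [-0. -0. -1.]
[ 0.49224421  0.27023299 -0.11435213  1.86004826  0.03655829  1.01354718
 -1.21098429]
turn -0.143 d -0.0451 -0.0508 0.2012 end yaw 0.14
```

```bash
python3 nudge.py '[[[0, 0, 0], -0.143, 0.65], [[-0.015, -0.017, 0.02], 0, 0.65], [[-0.015, -0.017, 0.03], 0, 0.65], [[-0.015, -0.017, 0.03], 0, 0.65], [[0, 0, 0.03], 0, 0.65], [[0, 0, 0.03], 0, 0.65], [[0, 0, 0.03], 0, 0.65], [[0, 0, 0.015], 0, 0.65], [[0, 0, 0.01], 0, 0.65], [[0, 0, 0.006], 0, 0.65], [[0, 0, 0], 0, 0.65], [[0, 0, 0], 0, 0.65]]' 25
python3 - <<'E'
from h import *
info();im,c=cam("wrist");cv2.imwrite("pics/w2.png",im);go(.4242,-.2232,.01,.14)
for t in tiles(im,c,.01,500): print(t)
E
```

```text
t: 3.2
eef_pos: [0.4255, -0.2221, 0.0309]
tool_rot: [0.0, 0.997, 0.071, 0.001]
contact_force: [-0.3, -0.0, -0.0]
gripper_width: 0.649
grasp_force: 0.0
tcp [ 0.4255 -0.2221  0.0309] x axis yaw 0.142 z [ 0.001 -0.001 -1.   ]
turn 0.002 d -0.0016 0.0009 0.0211 end yaw 0.14
(array([ 0.53390527, -0.34402655]), np.float32(0.18280882), [72.2544937133789, 42.21329879760742], array([575.75548708,  73.8103026 ]))
(array([ 0.52218353, -0.2154494 ]), np.float32(-0.015331487), [66.69891357421875, 36.83052062988281], array([336.69444285,  62.844886  ]))
(array([ 0.42475626, -0.22238133]), np.float32(0.12998076), [71.4560546875, 36.37981414794922], array([322.68342042, 231.38895801]))
```

View pics/w2.png

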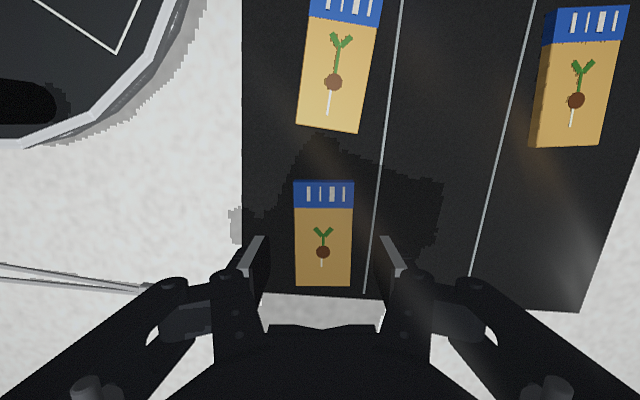

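The tile sits centred between the fingers at (323,232). Descending and gripping.

```bash
python3 nudge.py '[[[0, 0, 0.01], 0, 0.65], [[0, 0, 0.008], 0, 0.65], [[0, 0, 0.004], 0, 0.6], [[0, 0, 0.002], 0, 0.6], [[0, 0, 0], 0, 0.55], [[0, 0, 0], 0, 0.55]]' 25 | grep -v rot
python3 nudge.py '[[[0, 0, 0.002], 0, 0.55], [[0, 0, 0], 0, 0.55], [[0, 0, 0], 0, 0.55]]' | grep -v rot
```

```text
t: 3.85
eef_pos: [0.4252, -0.2217, 0.0063]
contact_force: [-0.6, -0.4, -0.8]
gripper_width: 0.549
grasp_force: 0.0
t: 4.15
eef_pos: [0.4251, -0.2217, 0.0044]
contact_force: [-0.7, -0.6, -0.5]
gripper_width: 0.549
grasp_force: 0.0
```

Close, lift, and check.

```bash
python3 nudge.py '[[[0, 0, 0], 0, 0.3], [[0, 0, 0], 0, 0.3], [[0, 0, 0], 0, 0.3], [[0, 0, 0], 0, 0.3], [[0, 0, -0.01], 0, 0.3], [[0, 0, -0.02], 0, 0.3], [[0, 0, -0.03], 0, 0.3], [[0, 0, -0.03], 0, 0.3], [[0, 0, 0], 0, 0.3]]' 30 | grep -v rot
python3 - <<'E'
from h import *
import math
info();im,c=cam("wrist");p,_=pose()
for z in (p[2]-.002,p[2]+.004,p[2]+.008):
  for t in tiles(im,c,z,1500)[:3]: print(z,t)
H=np.array([.5764,-.0213]);a=.49-2*math.pi/5;P=H+.068*np.array([math.cos(a),math.sin(a)]);print(P,a);go(*P,.08,a)
g=cv2.cvtColor(im,cv2.COLOR_BGR2GRAY)
E
```

```text
t: 5.05
eef_pos: [0.4275, -0.2228, 0.0982]
contact_force: [1.2, 1.0, 0.4]
gripper_width: 0.409
grasp_force: 30.2
tcp [ 0.4275 -0.2228  0.0982] x axis yaw 0.142 z [ 0.007 -0.003 -1.   ]
0.09445119049203135 (array([ 0.42324237, -0.22245142]), np.float32(0.13856822), [75.35297393798828, 38.905208587646484], array([321.12119506, 247.73824118]))
0.09445119049203135 (array([ 0.51866943, -0.2967088 ]), np.float32(0.1856896), [44.75312423706055, 25.485498428344727], array([497.90346892,  93.68844656]))
0.10045119049203136 (array([ 0.42611215, -0.22203241]), np.float32(0.13857155), [72.27064514160156, 37.31381607055664], array([321.12119506, 247.73824118]))
0.10045119049203136 (array([ 0.5176358 , -0.29325208]), np.float32(0.18568413), [42.92256164550781, 24.443035125732422], array([497.90346892,  93.68844656]))
0.10445119049203136 (array([ 0.42802524, -0.22175278]), np.float32(0.13856699), [70.21578979492188, 36.25284957885742], array([321.12119506, 247.73824118]))
0.10445119049203136 (array([ 0.51694659, -0.29094763]), np.float32(0.18568614), [41.7021598815918, 23.74806022644043], array([497.90346892,  93.68844656]))
[ 0.62537684 -0.06847276] -0.7666370614359173
turn 0.909 d 0.0365 -0.2488 0.0165 end yaw -0.767
```

```bash
python3 nudge.py '[[[0, 0, 0], 0.13, 0.3], [[0, 0, 0], 0.13, 0.3], [[0, 0, 0], 0.13, 0.3], [[0, 0, 0], 0.13, 0.3], [[0, 0, 0], 0.13, 0.3], [[0, 0, 0], 0.13, 0.3], [[0, 0, 0], 0.13, 0.3], [[0.0045, -0.031, 0], 0, 0.3], [[0.0045, -0.031, 0], 0, 0.3], [[0.0045, -0.031, 0], 0, 0.3], [[0.0045, -0.031, 0], 0, 0.3], [[0.0045, -0.031, 0], 0, 0.3], [[0.0045, -0.031, 0], 0, 0.3], [[0.0045, -0.031, 0], 0, 0.3], [[0.0045, -0.031, 0], 0, 0.3], [[0, 0, 0], 0, 0.3], [[0, 0, 0], 0, 0.3]]' | grep -v rot
python3 - <<'E'
from h import *
import math
info();im,c=cam("wrist");p,_=pose();cv2.imwrite("pics/w3.png",im)
for t in tiles(im,c,p[2]+.006,1500)[:3]: print(t)
H=np.array([.5764,-.0213]);a=.49-2*math.pi/5;P=H+.068*np.array([math.cos(a),math.sin(a)]);go(*P,.0235,a)
print(outline(im,c,H))
E
```

```text
t: 6.8
eef_pos: [0.6224, -0.0676, 0.093]
contact_force: [-1.0, 0.5, -0.9]
gripper_width: 0.41
grasp_force: 30.2
tcp [ 0.6224 -0.0676  0.093 ] x axis yaw -0.766 z [-0.002 -0.    -1.   ]
(array([ 0.62256219, -0.06656342]), np.float32(-0.767783), [70.7005844116211, 36.08863067626953], array([321.40173171, 248.51402353]))
(array([ 0.58266022, -0.1751778 ]), np.float32(-0.02094662), [42.43451690673828, 21.983619689941406], array([538.30452786, 165.28445405]))
turn -0.001 d 0.0024 -0.0026 0.0697 end yaw -0.767
(np.float64(0.5060998742109156), np.float64(0.5300911354268497), np.int64(974), np.float64(0.10627701452254884))
```

View pics/w3.png

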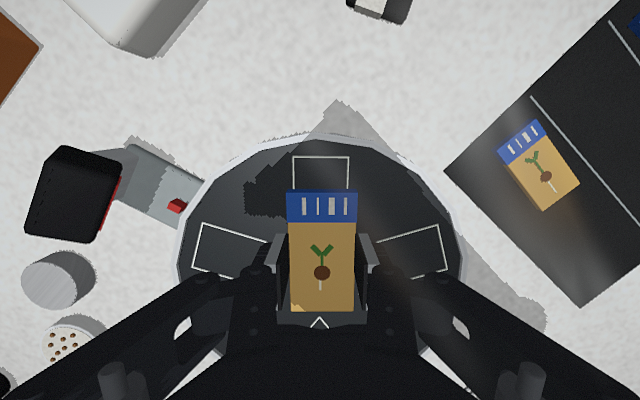

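The tile is aligned with the place outline, whose outer end is at (321,158). Lowering it.

```bash
python3 nudge.py '[[[0.0024, -0.0026, 0.02], 0, 0.3], [[0, 0, 0.02], 0, 0.3], [[0, 0, 0.015], 0, 0.3], [[0, 0, 0.009], 0, 0.3], [[0, 0, 0.004], 0, 0.3], [[0, 0, 0], 0, 0.3], [[0, 0, 0], 0, 0.3]]' | grep -v rot

```

```text
t: 7.55
eef_pos: [0.6272, -0.0681, 0.027]
contact_force: [0.6, -0.2, -0.5]
gripper_width: 0.408
grasp_force: 30.2
```

```bash
python3 nudge.py '[[[0, 0, 0.002], 0, 0.3], [[0, 0, 0.0015], 0, 0.3], [[0, 0, 0], 0, 0.3]]' | grep -v rot
python3 nudge.py '[[[0, 0, 0], 0, 0.6], [[0, 0, 0], 0, 0.65], [[0, 0, 0], 0, 0.65], [[0, 0, -0.02], 0, 0.65], [[0, 0, -0.03], 0, 0.65], [[0, 0, -0.03], 0, 0.65], [[0, 0, 0], 0, 0.65]]' | grep -v rot
python3 - <<'E'
from h import *
info();im,c=cam("wrist")
H=np.array([.5764,-.0213])
for t in tiles(im,c,.028,1500)[:3]: print(t,np.hypot(*(t[0]-H)),np.arctan2(*(t[0]-H)[::-1]))
top,ct=cam("top")
for z in(.01,.028):
  for t in tiles(top,ct,z,100): print(z,t)
go(.523,-.2165,.1,-.013)
E
```

```text
t: 7.85
eef_pos: [0.6267, -0.0679, 0.0228]
contact_force: [0.4, -0.2, -0.6]
gripper_width: 0.41
grasp_force: 30.2
t: 8.55
eef_pos: [0.6298, -0.0683, 0.1073]
contact_force: [0.3, -0.1, 0.4]
gripper_width: 0.648
grasp_force: 0.0
tcp [ 0.6298 -0.0683  0.1073] x axis yaw -0.768 z [ 0.008 -0.    -1.   ]
(array([ 0.62630347, -0.06642263]), np.float32(-0.7657845), [70.04613494873047, 35.88848114013672], array([324.14316554, 209.3098322 ])) 0.06727858325236212 -0.735129773580551
(array([ 0.5357146 , -0.20805798]), np.float32(-0.017790578), [64.17913818359375, 33.410003662109375], array([532.23686893, 170.42690058])) 0.19113829069026578 -1.7852958529973681
0.01 (array([0.89911047, 0.10320081]), np.float32(-1.5817415), [205.8542938232422, 91.39168548583984], array([289.98243451,  77.25505907]))
0.01 (array([ 0.53326489, -0.34791312]), np.float32(0.1727444), [71.56584167480469, 36.314117431640625], array([456.99821109, 210.45378652]))
0.028 (array([0.88853308, 0.10104021]), np.float32(-1.5817413), [201.9199981689453, 89.64502716064453], array([289.98243451,  77.25505907]))
0.028 (array([ 0.52967969, -0.34145203]), np.float32(0.17274602), [70.19810485839844, 35.620086669921875], array([456.99821109, 210.45378652]))
turn -0.754 d -0.1022 0.1499 0.0036 end yaw -0.013
```

```bash
python3 nudge.py '[[[0, 0, 0], -0.126, 0.65], [[0, 0, 0], -0.126, 0.65], [[0, 0, 0], -0.126, 0.65], [[0, 0, 0], -0.126, 0.65], [[0, 0, 0], -0.126, 0.65], [[0, 0, 0], -0.126, 0.65], [[-0.017, 0.025, 0], 0, 0.65], [[-0.017, 0.025, 0], 0, 0.65], [[-0.017, 0.025, 0], 0, 0.65], [[-0.017, 0.025, 0], 0, 0.65], [[-0.017, 0.025, 0], 0, 0.65], [[-0.017, 0.025, 0.02], 0, 0.65], [[0, 0, 0.02], 0, 0.65], [[0, 0, 0.02], 0, 0.65], [[0, 0, 0], 0, 0.65], [[0, 0, 0], 0, 0.65]]' | grep -v rot
python3 - <<'E'
from h import *
info();im,c=cam("wrist")
for t in tiles(im,c,.010,1500)[:3]: print(t); go(*t[0],.0044,t[1])
E
```

```text
t: 10.25
eef_pos: [0.5223, -0.2163, 0.0421]
contact_force: [0.2, -0.0, -0.4]
gripper_width: 0.649
grasp_force: 0.0
tcp [ 0.5223 -0.2163  0.0421] x axis yaw -0.011 z [-0.002  0.001 -1.   ]
(array([ 0.62891998, -0.05160708]), np.float32(-0.77398956), [82.70093536376953, 46.75525665283203], array([39.06234026, 53.86689262]))
turn 0.763 d -0.0396 -0.1919 0.0385 end yaw -0.774
(array([ 0.53328149, -0.34478476]), np.float32(0.16704121), [70.29309844970703, 39.519771575927734], array([520.22833852, 207.88922484]))
turn -0.178 d -0.0113 0.1282 0.0385 end yaw 0.167
(array([ 0.5250329, -0.2155085]), np.float32(-0.0113621205), [71.27208709716797, 36.63302230834961], array([321.0438053 , 220.87231419]))
turn 0.001 d 0.0019 -0.001 0.0385 end yaw -0.011
```

```bash
python3 nudge.py '[[[0.0015, -0.001, 0.012], 0, 0.6], [[0, 0, 0.012], 0, 0.55], [[0, 0, 0.008], 0, 0.55], [[0, 0, 0.004], 0, 0.55], [[0, 0, 0.001], 0, 0.55], [[0, 0, 0], 0, 0.55], [[0, 0, 0], 0, 0.55]]' | grep -v rot;python3 nudge.py '[[[0, 0, 0.001], 0, 0.3], [[0, 0, 0], 0, 0.3], [[0, 0, 0], 0, 0.3], [[0, 0, 0], 0, 0.3], [[0, 0, 0], 0, 0.3]]' | grep -v rot

```

```text
t: 11.0
eef_pos: [0.5247, -0.2159, 0.0061]
contact_force: [0.2, -0.6, -0.1]
gripper_width: 0.55
grasp_force: 0.0
t: 11.5
eef_pos: [0.5249, -0.216, 0.0057]
contact_force: [-0.8, 0.3, 5.3]
gripper_width: 0.408
grasp_force: 29.5
```

```bash
python3 nudge.py '[[[0, 0, -0.01], 0, 0.3], [[0, 0, -0.03], 0, 0.3], [[0, 0, -0.03], 0, 0.3], [[0, 0, -0.03], 0, 0.3], [[0, 0, 0], 0, 0.3], [[0, 0, 0], 0, 0.3]]' | grep -v rot
python3 - <<'E'
from h import *
info();im,c=cam("wrist");p,_=pose()
for t in tiles(im,c,p[2]+.006,1500)[:1]: print(t)
H=np.array([.5764,-.0213]);top,ct=cam("top");sc,cs=cam("scene");print(outline(top,ct,H),outline(sc,cs,H))
a=.49;P=H+.068*np.array([np.cos(a),np.sin(a)]);print(P);go(*P,.1,a)
for t in tiles(top,ct,.01,100): print(t)
E
```

```text
t: 12.1
eef_pos: [0.5249, -0.216, 0.1059]
contact_force: [0.4, 0.6, -0.7]
gripper_width: 0.409
grasp_force: 21.1
tcp [ 0.5249 -0.216   0.1059] x axis yaw -0.011 z [ 0.002 -0.001 -1.   ]
(array([ 0.52540442, -0.21519527]), np.float32(-0.012857518), [70.93456268310547, 36.3300895690918], array([321.20916339, 246.73619351]))
(np.float64(0.47777824957955317), np.float64(0.6834795048234359), np.int64(244), np.float64(0.10587254905538665)) (np.float64(0.4852491266499932), np.float64(0.6517433986942038), np.int64(253), np.float64(0.10437384824718945))
[0.63639863 0.01070256]
turn -0.501 d 0.206 -0.1465 0.0038 end yaw 0.49
(array([0.89895557, 0.10335196]), np.float32(-1.5730032), [205.37843322753906, 91.40410614013672], array([290.05229566,  77.24161005]))
(array([ 0.63036157, -0.06773219]), np.float32(-0.74683446), [72.50730895996094, 38.367469787597656], array([349.45956607, 172.47781065]))
```

```bash
python3 nudge.py '[[[0, 0, 0], -0.125, 0.3], [[0, 0, 0], -0.125, 0.3], [[0, 0, 0], -0.125, 0.3], [[0, 0, 0], -0.125, 0.3], [[0.026, -0.018, 0], 0, 0.3], [[0.026, -0.018, 0], 0, 0.3], [[0.026, -0.018, 0], 0, 0.3], [[0.026, -0.018, 0], 0, 0.3], [[0.026, -0.018, 0], 0, 0.3], [[0.026, -0.018, 0], 0, 0.3], [[0.025, -0.018, 0], 0, 0.3], [[0.025, -0.018, 0.02], 0, 0.3], [[0, 0, 0.02], 0, 0.3], [[0, 0, 0.012], 0, 0.3], [[0, 0, 0], 0, 0.3], [[0, 0, 0], 0, 0.3]]' 30| grep -v rot
python3 - <<'E'
from h import *
info();im,c=cam("wrist");p,_=pose()
for t in tiles(im,c,p[2]+.006,1500)[:1]: print(t)
H=np.array([.5764,-.0213]);a=.49;P=H+.068*np.array([np.cos(a),np.sin(a)]);go(*P,.024,a)
E
```

```text
t: 13.85
eef_pos: [0.6384, 0.0068, 0.0525]
contact_force: [0.6, -0.3, -1.3]
gripper_width: 0.403
grasp_force: 32.5
tcp [0.6384 0.0068 0.0525] x axis yaw 0.487 z [-0.001 -0.001 -1.   ]
(array([0.63697931, 0.00219273]), np.float32(0.49301016), [80.33252716064453, 43.18272399902344], array([322.10190794, 247.88711007]))
turn -0.003 d -0.0005 -0.0045 0.0292 end yaw 0.49
```

```bash
python3 - <<'E'
from h import *
im,c=cam("wrist");cv2.imwrite("pics/w4.png",im)
p,_=pose();print(p)
for t in tiles(im,c,p[2]+.006,1500): print(t)
E
```

```text
[0.63925191 0.00707234 0.05362807]
(array([0.63734991, 0.0023366 ]), np.float32(0.49641556), [80.62415313720703, 43.26203918457031], array([322.16535465, 247.75672407]))
```

View pics/w4.png

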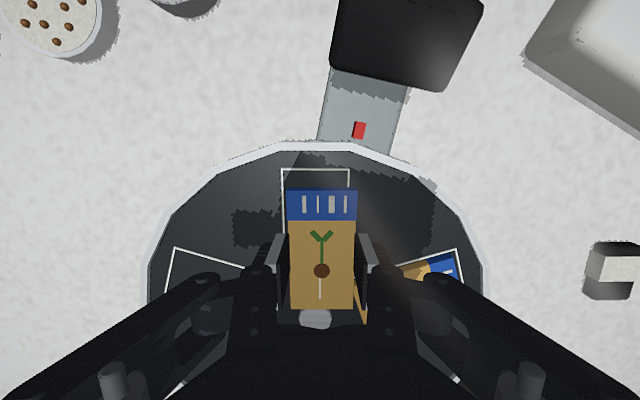

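```bash
python3 nudge.py '[[[-0.001, -0.0045, 0.012], 0, 0.3], [[0, 0, 0.01], 0, 0.3], [[0, 0, 0.005], 0, 0.3], [[0, 0, 0.002], 0, 0.3], [[0, 0, 0], 0, 0.3], [[0, 0, 0], 0, 0.3]]' | grep -v rot

```

```text
t: 14.55
eef_pos: [0.6356, 0.0115, 0.0237]
contact_force: [-1.3, -0.4, 2.4]
gripper_width: 0.403
grasp_force: 32.7
```

Tile touches the disc (2.4 N). Release and go on to tile C.

```bash
python3 nudge.py '[[[0, 0, 0], 0, 0.6], [[0, 0, 0], 0, 0.6], [[0, 0, 0], 0, 0.65], [[0, 0, -0.02], 0, 0.65], [[0, 0, -0.03], 0, 0.65], [[0, 0, -0.03], 0, 0.65], [[0, 0, 0], 0, 0.65], [[0, 0, 0], 0, 0.65]]' | grep -v rot
python3 - <<'E'
from h import *
info();im,c=cam("wrist")
H=np.array([.5764,-.0213])
for t in tiles(im,c,.028,1500)[:3]: print(t,np.hypot(*(t[0]-H)),np.arctan2(*(t[0]-H)[::-1]))
top,ct=cam("top")
for z in(.01,):
  for t in tiles(top,ct,z,100): print(z,t)
go(.533,-.347,.1,.18)
E
```

```text
t: 15.35
eef_pos: [0.6362, 0.0115, 0.1045]
contact_force: [-1.8, -1.4, -0.4]
gripper_width: 0.652
grasp_force: 0.0
tcp [0.6362 0.0115 0.1045] x axis yaw 0.489 z [ 0.002 -0.    -1.   ]
(array([0.63560059, 0.01190466]), np.float32(0.48236474), [69.92080688476562, 35.824562072753906], array([320.95490476, 206.71842857])) 0.06787679018631304 0.5111609756922524
0.01 (array([0.89888629, 0.16560916]), np.float32(0.028665489), [93.1917724609375, 80.16077423095703], array([267.90810953,  77.4102159 ]))
0.01 (array([ 0.53321454, -0.34756271]), np.float32(0.19350778), [71.44229125976562, 38.06218338012695], array([456.09936368, 211.3896231 ]))
turn 0.309 d -0.1645 0.3343 0.0028 end yaw 0.18
```

```bash
python3 nudge.py '[[[0, 0, 0], 0.15, 0.65], [[0, 0, 0], 0.157, 0.65], [[-0.014, 0.028, 0], 0, 0.65], [[-0.014, 0.028, 0], 0, 0.65], [[-0.014, 0.028, 0], 0, 0.65], [[-0.014, 0.028, 0], 0, 0.65], [[-0.014, 0.028, 0], 0, 0.65], [[-0.014, 0.028, 0], 0, 0.65], [[-0.014, 0.028, 0], 0, 0.65], [[-0.014, 0.028, 0], 0, 0.65], [[-0.014, 0.028, 0], 0, 0.65], [[-0.014, 0.028, 0], 0, 0.65], [[-0.014, 0.028, 0.02], 0, 0.65], [[-0.012, 0.026, 0.02], 0, 0.65], [[0, 0, 0.02], 0, 0.65], [[0, 0, 0], 0, 0.65], [[0, 0, 0], 0, 0.65]]' | grep -v rot
python3 - <<'E'
from h import *
info();im,c=cam("wrist")
for t in tiles(im,c,.010,1500)[:3]: print(t); go(*t[0],.0055,t[1])
E
```

```text
t: 17.15
eef_pos: [0.5351, -0.3464, 0.0429]
contact_force: [0.1, 0.9, 0.7]
gripper_width: 0.652
grasp_force: 0.0
tcp [ 0.5351 -0.3464  0.0429] x axis yaw 0.19 z [-0.002  0.002 -1.   ]
(array([ 0.53448303, -0.34658466]), np.float32(0.18925008), [71.53724670410156, 36.457645416259766], array([322.23704054, 225.4416785 ]))
turn 0.001 d -0.0015 -0.0002 0.0384 end yaw 0.189
```

```bash
python3 nudge.py '[[[-0.001, 0, 0.012], 0, 0.6], [[0, 0, 0.012], 0, 0.55], [[0, 0, 0.008], 0, 0.55], [[0, 0, 0.004], 0, 0.55], [[0, 0, 0.001], 0, 0.55], [[0, 0, 0], 0, 0.55], [[0, 0, 0], 0, 0.55]]' | grep -v rot;python3 nudge.py '[[[0, 0, 0], 0, 0.3], [[0, 0, 0], 0, 0.3], [[0, 0, 0], 0, 0.3], [[0, 0, 0], 0, 0.3], [[0, 0, -0.01], 0, 0.3], [[0, 0, -0.03], 0, 0.3], [[0, 0, -0.03], 0, 0.3], [[0, 0, -0.03], 0, 0.3], [[0, 0, 0], 0, 0.3], [[0, 0, 0], 0, 0.3]]' 35| grep -v rot
python3 - <<'E'
from h import *
info();im,c=cam("wrist");p,_=pose()
for t in tiles(im,c,p[2]+.006,1500)[:1]: print(t)
H=np.array([.5764,-.0213]);print(get_obs()["q"])
for k in (1,-2): a=.485+k*2*np.pi/5;P=H+.068*np.array([np.cos(a),np.sin(a)]);print(P);go(*P,.1,a)
E
```

```text
t: 17.9
eef_pos: [0.5347, -0.348, 0.0072]
contact_force: [-0.0, 0.2, -0.3]
gripper_width: 0.55
grasp_force: 0.0
t: 18.9
eef_pos: [0.5346, -0.3481, 0.1077]
contact_force: [-0.1, -0.1, -0.1]
gripper_width: 0.395
grasp_force: 34.9
tcp [ 0.5346 -0.3481  0.1077] x axis yaw 0.189 z [ 0.001 -0.001 -1.   ]
(array([ 0.53590314, -0.34696643]), np.float32(0.186791), [70.20503234863281, 35.68000793457031], array([320.89942753, 245.69364212]))
[ 0.60077573  0.55514171 -0.16593695  1.74425121  0.11595844  0.85232829
 -0.99921321]
[0.56483926 0.04571007]
turn -1.553 d 0.3824 0.0973 0.0065 end yaw 1.742
[ 0.54636531 -0.08230752]
turn -0.925 d 0.2436 -0.106 0.0065 end yaw 1.113
```

```bash
python3 nudge.py '[[[0, 0, 0], -0.14, 0.3], [[0, 0, 0], -0.14, 0.3], [[0, 0, 0], -0.14, 0.3], [[0, 0, 0], -0.14, 0.3], [[0, 0, 0], -0.14, 0.3], [[0, 0, 0], -0.14, 0.3], [[0, 0, 0], -0.14, 0.3], [[0, 0, 0], -0.14, 0.3], [[0, 0, 0], -0.14, 0.3], [[0, 0, 0], -0.14, 0.3], [[0, 0, 0], -0.14, 0.3], [[0, 0, 0], 0, 0.3]]' | grep -v rot
python3 - <<'E'
from h import *
info();print(get_obs()["q"][6]);go(.5648,.0457,.095,1.742)
E
```

```text
t: 20.15
eef_pos: [0.5333, -0.3474, 0.105]
contact_force: [0.9, 0.4, -0.2]
gripper_width: 0.396
grasp_force: 34.9
tcp [ 0.5333 -0.3474  0.105 ] x axis yaw 1.73 z [-0.002  0.002 -1.   ]
0.3343104311205105
turn -0.012 d 0.382 0.098 0.01 end yaw 1.742
```

```bash
python3 nudge.py '[[[0.032, 0.008, 0], -0.012, 0.3], [[0.032, 0.008, 0], 0, 0.3], [[0.032, 0.008, 0], 0, 0.3], [[0.032, 0.008, 0], 0, 0.3], [[0.032, 0.008, 0], 0, 0.3], [[0.032, 0.008, 0], 0, 0.3], [[0.032, 0.008, 0], 0, 0.3], [[0.032, 0.008, 0], 0, 0.3], [[0.032, 0.008, 0], 0, 0.3], [[0.032, 0.008, 0], 0, 0.3], [[0.032, 0.008, 0], 0, 0.3], [[0.03, 0.01, 0], 0, 0.3], [[0, 0, 0.02], 0, 0.3], [[0, 0, 0.02], 0, 0.3], [[0, 0, 0], 0, 0.3], [[0, 0, 0], 0, 0.3]]' | grep -v rot
python3 - <<'E'
from h import *
info();im,c=cam("wrist");p,_=pose();cv2.imwrite("pics/w5.png",im)
for t in tiles(im,c,p[2]+.006,1500)[:3]: print(t)
go(.5648,.0457,.024,1.742)
E
```

```text
t: 21.75
eef_pos: [0.5662, 0.0451, 0.0664]
contact_force: [0.1, 0.0, 0.4]
gripper_width: 0.394
grasp_force: 35.0
tcp [0.5662 0.0451 0.0664] x axis yaw 1.739 z [-0.002 -0.    -1.   ]
(array([0.56599731, 0.04759968]), np.float32(1.7387874), [69.32518005371094, 35.10208511352539], array([320.98329413, 245.46308155]))
turn -0.003 d 0.0009 -0.0019 0.0431 end yaw 1.742
```

View pics/w5.png

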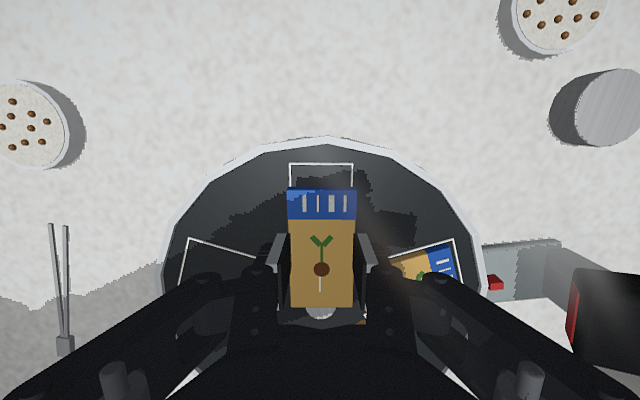

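The tile is centred on its place; the outline's outer end is at (321,165). Lowering.

```bash
python3 nudge.py '[[[0, -0.002, 0.015], 0, 0.3], [[0, 0, 0.015], 0, 0.3], [[0, 0, 0.007], 0, 0.3], [[0, 0, 0.003], 0, 0.3], [[0, 0, 0.0015], 0, 0.3], [[0, 0, 0], 0, 0.3], [[0, 0, 0], 0, 0.3]]' | grep -v rot

```

```text
t: 22.5
eef_pos: [0.5651, 0.0449, 0.0256]
contact_force: [-1.0, 0.9, 2.4]
gripper_width: 0.397
grasp_force: 35.4
```

```bash
python3 nudge.py '[[[0, 0, 0], 0, 0.6], [[0, 0, 0], 0, 0.65], [[0, 0, 0], 0, 0.65], [[0, 0, -0.02], 0, 0.65], [[0, 0, -0.03], 0, 0.65], [[0, 0, -0.03], 0, 0.65], [[0, 0, -0.03], 0, 0.65], [[0, 0, 0], 0.14, 0.65], [[0, 0, 0], 0.14, 0.65], [[0, 0, 0], 0.14, 0.65], [[0, 0, 0], 0.14, 0.65], [[0, 0, 0], 0.14, 0.65], [[0, 0, 0], 0.14, 0.65], [[0, 0, 0], 0.14, 0.65], [[0, 0, 0], 0.14, 0.65], [[0, 0, 0], 0.14, 0.65], [[0, 0, 0], 0.14, 0.65], [[0, 0, 0], 0.14, 0.65], [[0, 0, 0], 0, 0.65]]' | grep -v rot
python3 - <<'E'
from h import *
info();im,c=cam("wrist");H=np.array([.5764,-.0213])
for t in tiles(im,c,.028,1500): print(t,np.hypot(*(t[0]-H)),np.arctan2(*(t[0]-H)[::-1]))
go(.45,-.08,.15,.2)
E
```

```text
t: 24.4
eef_pos: [0.5647, 0.0451, 0.1353]
contact_force: [0.0, -0.2, 0.8]
gripper_width: 0.648
grasp_force: 0.0
tcp [0.5647 0.0451 0.1353] x axis yaw 0.2 z [ 0. -0. -1.]
(array([0.63539526, 0.01089378]), np.float32(0.4693552), [70.03462982177734, 37.27318572998047], array([376.77588201, 125.66093117])) 0.06720774295729448 0.4995367397733777
(array([ 0.62476782, -0.06567503]), np.float32(-0.7959132), [71.50269317626953, 37.757850646972656], array([458.76536543, 157.22877128])) 0.06563984428599415 -0.7423723963963753
(array([0.56576044, 0.04423994]), np.float32(1.7359834), [69.88223266601562, 37.95088577270508], array([322.51967593, 196.22141204])) 0.06639792632409806 1.7317294954192874
turn 0.004 d -0.1372 0.0998 -0.0147 end yaw 0.2
```

```bash
python3 nudge.py '[[[-0.02, 0.014, -0.004], 0, 0.65], [[-0.02, 0.014, -0.004], 0, 0.65], [[-0.02, 0.014, -0.004], 0, 0.65], [[-0.02, 0.014, -0.004], 0, 0.65], [[-0.02, 0.014, 0], 0, 0.65], [[-0.02, 0.014, 0], 0, 0.65], [[-0.017, 0.014, 0], 0, 0.65], [[0, 0, 0], 0, 0.65], [[0, 0, 0], 0, 0.65]]' | grep -v rot
python3 - <<'E'
from h import *
info();im,c=cam("wrist");cv2.imwrite("pics/w6.png",im);top,ct=cam("top")
g=cv2.cvtColor(im,cv2.COLOR_BGR2GRAY);print(proj(c,[[.481,-.0717,.055],[.481,-.0717,.025]]),proj(ct,[.481,-.0717,.055]))
cv2.imwrite("pics/tk.png",cv2.resize(top[200:250,320:380],None,fx=8,fy=8))
E
```

```text
t: 25.35
eef_pos: [0.4503, -0.0785, 0.1515]
contact_force: [-0.2, 0.1, -0.0]
gripper_width: 0.65
grasp_force: 0.0
tcp [ 0.4503 -0.0785  0.1515] x axis yaw 0.202 z [ 0.001  0.    -1.   ]
[[321.35964667 165.81693022]
 [321.34745906 161.09505852]] [[351.25594908 225.63956359]]
```

View pics/w6.png

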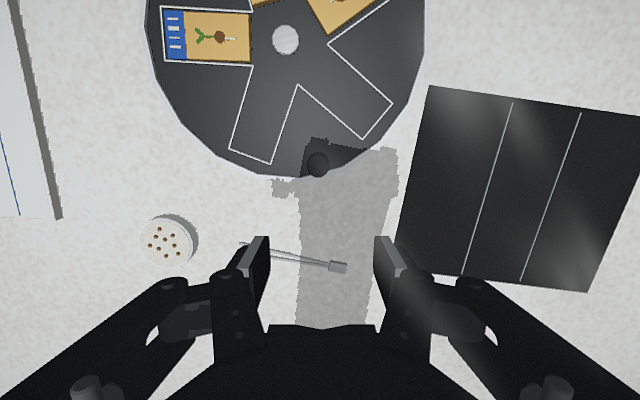

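```bash
python3 - <<'E'
from h import *
im,c=cam("wrist");top,ct=cam("top");O=[]
for n,I,cc,x,y,h in(("w",im,c,318,164,18),("t",top,ct,351,226,8)):
    g=cv2.cvtColor(I,cv2.COLOR_BGR2GRAY)[y-h:y+h+1,x-h:x+h+1]
    print(np.array2string(g[::2 if n=="w" else 1,::2 if n=="w" else 1],max_line_width=200))
    for t in(18,24,28):
        k=blobs((g<t).astype(np.uint8)*255,5)
        if k: u,r=cv2.minEnclosingCircle(k[0]);print(n,t,cen(k[0])+[x-h,y-h],np.add(u,[x-h,y-h]),r,plane(cc,cen(k[0])+[x-h,y-h],.055))
E
```

```text
[[100  99 103  49  56  59  61  59  61  58  56  57  55  56  55  53  53  52  52]
 [ 98 101 102  50  60  62  60  61  62  61  58  58  57  58  56  56  56  56  52]
 [ 99  99  98  55  59  59  61  62  62  61  60  62  60  59  57  57  56  53  54]
 [ 98 100  93  56  58  60  61  65  58  58  59  58  61  61  59  59  58  55  55]
 [ 99  90  53  56  57  61  59  41  46  47  42  46  51  60  59  58  58  58  57]
 [100  44  54  57  57  59  42  45  51  49  50  49  46  45  64  61  60  58  56]
 [ 99  45  54  55  58  39  41  53  55  57  53  56  52  48  55  62  59  60  58]
 [ 98  47  52  56  53  40  50  54  52  56  58  57  57  55  50  65  62  61  62]
 [100  47  52  54  35  47  48  53  55  54  55  58  56  60  51  71  65  65  64]
 [ 85  51  53  54  36  46  48  49  52  55  57  57  61  61  58  68  65  64  62]
 [ 41  49  51  52  34  45  47  51  52  57  56  59  61  61  60  66  68  67  67]
 [ 37  49  52  53  34  40  45  50  51  56  58  62  62  63  61  67  68  66  66]
 [ 45  48  53  50  34  42  43  49  51  55  57  58  60  66  57  95 118 148 166]
 [ 45  48  47  50  50  39  43  47  49  54  56  58  62  58 106 163 159 159
[... 828 characters left out ...]
7 37]
 [10 23 37 42 29 21 27 47 64 73 74 70 39 36 36 38 37]
 [10 25 35 39 26 21 24 41 63 73 70 60 33 34 35 37 38]
 [18 25 36 39 28 23 27 44 63 70 67 45 35 34 36 38 38]
 [23 26 34 37 26 22 25 41 63 66 61 35 34 36 37 35 37]
 [18 24 31 33 23 21 25 42 63 65 50 32 35 35 34 36 37]
 [ 9 18 26 27 22 24 25 41 61 62 36 32 33 34 34 36 38]
 [ 4  5 17 25 24 23 23 42 60 57 30 32 32 36 36 34 37]
 [ 2  6 11 23 20 22 25 42 60 47 29 32 34 36 36 38 35]
 [ 6  5 11 23 22 22 27 41 59 33 32 33 33 34 35 35 36]]
t 24 [344.53333333 228.15833333] [345.5 226. ] 8.381627082824707 [[ 0.47427597 -0.05526962  0.055     ]]
t 28 [345.93772894 228.41758242] [346. 226.] 8.544103622436523 [[ 0.47373357 -0.05873074  0.055     ]]
```

```bash
python3 - <<'E'
from h import *
im,c=cam("wrist");_,ct=cam("top")
P,e=tri([(c,(318.4,165.2)),(ct,(351,226))]);print(P,e)
P=plane(c,(318.4,165.2),.055)[0];d=P[:2]-[.5764,-.0213];print(P,np.hypot(*d),np.arctan2(d[1],d[0]));info();go(P[0],P[1],.037,.2)
E
```

```text
[ 0.48077441 -0.06973157  0.05203303] 0.0015711125233650923
[ 0.48147695 -0.06812304  0.055     ] 0.1058431968153156 -2.683340595356272
tcp [ 0.4506 -0.0778  0.1513] x axis yaw 0.202 z [ 0.  0. -1.]
turn 0.002 d 0.0322 -0.0034 0.1143 end yaw 0.2
```

The knob's top is at (318,165) and triangulates to (0.481,-0.069,0.052), as expected. Descend, grip, and turn.

```bash
python3 nudge.py '[[[0.016, -0.001, 0.02], 0, 0.65], [[0.016, -0.001, 0.03], 0, 0.6], [[0, 0, 0.03], 0, 0.6], [[0, 0, 0.02], 0, 0.6], [[0, 0, 0.01], 0, 0.6], [[0, 0, 0.003], 0, 0.5], [[0, 0, 0], 0, 0.5], [[0, 0, 0], 0, 0]]' 30 | grep -v rot
python3 nudge.py '[[[0, 0, 0], 0, 0], [[0, 0, 0], 0, 0], [[0, 0, 0], 0, 0], [[0, 0, 0], 0, 0], [[0, 0, 0], 0, 0], [[0, 0, 0], 0, 0]]' 30 | grep -v rot
python3 - <<'E'
from h import *
info();p,r=pose();H=np.array([.5764,-.0213]);d=p[:2]-H;a0=np.arctan2(d[1],d[0]);print(a0,np.hypot(*d))
im,c=cam("scene");print(outline(im,c,H))
# tool-frame steps on a circle r=.108, 0.16 rad per row
y0=np.arctan2(r[1,0],r[0,0]);a=a0+.16*np.arange(44);X=H[0]+.108*np.cos(a);Y=H[1]+.108*np.sin(a)
dx,dy=np.diff(X),np.diff(Y);c,s=np.cos(y0),np.sin(y0)
print([[round(c*u+s*v,4),round(s*u-c*v,4)] for u,v in zip(dx,dy)])
E
```

```text
t: 26.45
eef_pos: [0.4819, -0.0702, 0.0393]
contact_force: [-0.7, 0.2, 0.2]
gripper_width: 0.346
grasp_force: 0.0
t: 27.05
eef_pos: [0.4819, -0.0703, 0.0394]
contact_force: [-0.8, 0.5, 6.2]
gripper_width: 0.216
grasp_force: 29.3
tcp [ 0.4819 -0.0703  0.0394] x axis yaw 0.201 z [ 0.002 -0.    -1.   ]
-2.663177751913464 0.10642761766339393
(np.float64(0.48851215657139646), np.float64(0.6831113557075144), np.int64(267), np.float64(0.10347663956752724))
[[np.float64(0.006), np.float64(0.0162)], [np.float64(0.0085), np.float64(0.015)], [np.float64(0.0108), np.float64(0.0134)], [np.float64(0.0128), np.float64(0.0115)], [np.float64(0.0145), np.float64(0.0094)], [np.float64(0.0158), np.float64(0.0069)], [np.float64(0.0167), np.float64(0.0043)], [np.float64(0.0172), np.float64(0.0016)], [np.float64(0.0172), np.float64(-0.0012)], [np.float64(0.0168), np.float64(-0.0039)], [np.float64(0.016), np.float64(-0.0065)], [np.float64(0.0147), np.float64(-0.009)], [np.float64(0.0131), np.float64(-0.0112)], [np.float64(0.0112), np.float64(-0.0132)], [np.float64(0.0089), np.float64(-0.0148)], [np.float64(
[... 490 characters left out ...]
float64(-0.0033)], [np.float64(-0.0173), np.float64(-0.0006)], [np.float64(-0.0171), np.float64(0.0022)], [np.float64(-0.0166), np.float64(0.0049)], [np.float64(-0.0156), np.float64(0.0074)], [np.float64(-0.0142), np.float64(0.0098)], [np.float64(-0.0124), np.float64(0.012)], [np.float64(-0.0104), np.float64(0.0138)], [np.float64(-0.0081), np.float64(0.0153)], [np.float64(-0.0055), np.float64(0.0164)], [np.float64(-0.0028), np.float64(0.017)], [np.float64(-0.0001), np.float64(0.0173)], [np.float64(0.0027), np.float64(0.0171)], [np.float64(0.0053), np.float64(0.0164)], [np.float64(0.0079), np.float64(0.0154)], [np.float64(0.0102), np.float64(0.0139)], [np.float64(0.0123), np.float64(0.0121)]]
```

```bash
python3 nudge.py '[[[0.006, 0.0162, 0], 0, 0], [[0.0085, 0.015, 0], 0, 0], [[0.0108, 0.0134, 0], 0, 0], [[0.0128, 0.0115, 0], 0, 0], [[0.0145, 0.0094, 0], 0, 0], [[0.0158, 0.0069, 0], 0, 0], [[0.0167, 0.0043, 0], 0, 0], [[0.0172, 0.0016, 0], 0, 0], [[0, 0, 0], 0, 0], [[0, 0, 0], 0, 0]]' | grep -v rot
python3 - <<'E'
from h import *
info();p,r=pose();H=np.array([.5764,-.0213]);d=p[:2]-H;a0=np.arctan2(d[1],d[0]);print(a0,np.hypot(*d))
im,c=cam("scene");print(outline(im,c,H))
print([t[0].round(4) for t in tiles(im,c,.028,100)])
E
```

```text
t: 28.1
eef_pos: [0.5983, -0.1267, 0.0395]
contact_force: [-0.1, -0.5, 6.7]
gripper_width: 0.214
grasp_force: 31.2
tcp [ 0.5983 -0.1267  0.0395] x axis yaw 0.201 z [ 0.003 -0.    -1.   ]
-1.366020846870278 0.10761589675030453
(np.float64(0.4917491488201994), np.float64(0.5008049156561494), np.int64(252), np.float64(0.10207390164744924))
[array([0.8885, 0.1052]), array([0.6011, 0.0302]), array([0.5198, 1.5305]), array([0.5568, 0.8042])]
```

```bash
python3 nudge.py '[[[0.0172, -0.0012, 0], 0, 0], [[0.0168, -0.0039, 0], 0, 0], [[0.016, -0.0065, 0], 0, 0], [[0.0147, -0.009, 0], 0, 0], [[0.0131, -0.0112, 0], 0, 0], [[0.0112, -0.0132, 0], 0, 0], [[0.0089, -0.0148, 0], 0, 0], [[0.0065, -0.016, 0], 0, 0], [[0.0038, -0.0168, 0], 0, 0], [[0.0011, -0.0172, 0], 0, 0], [[-0.0017, -0.0172, 0], 0, 0], [[-0.0044, -0.0167, 0], 0, 0], [[-0.007, -0.0158, 0], 0, 0], [[-0.0094, -0.0145, 0], 0, 0], [[-0.0116, -0.0128, 0], 0, 0], [[-0.0135, -0.0108, 0], 0, 0], [[0, 0, 0], 0, 0], [[0, 0, 0], 0, 0]]' | grep -v rot
python3 - <<'E'
from h import *
info();p,r=pose();H=np.array([.5764,-.0213]);d=p[:2]-H;a0=np.arctan2(d[1],d[0]);print(a0,np.hypot(*d))
im,c=cam("top")
for t in tiles(im,c,.028,100):
  e=t[0]-H;print(t[0].round(4),t[1],np.hypot(*e),np.arctan2(e[1],e[0]))
E
```

```text
t: 29.95
eef_pos: [0.6175, 0.0799, 0.0394]
contact_force: [-0.9, -0.5, 7.8]
gripper_width: 0.213
grasp_force: 31.4
tcp [0.6175 0.0799 0.0394] x axis yaw 0.201 z [ 0.001 -0.    -1.   ]
1.1850985913755934 0.10917284530088166
[0.8883 0.1009] -1.5875002 0.3350167691225663 0.37352122872687926
```

```bash
python3 nudge.py '[[[-0.015, -0.0085, 0], 0, 0], [[-0.0162, -0.006, 0], 0, 0], [[-0.0169, -0.0033, 0], 0, 0], [[-0.0173, -0.0006, 0], 0, 0], [[-0.0171, 0.0022, 0], 0, 0], [[-0.0166, 0.0049, 0], 0, 0], [[-0.0156, 0.0074, 0], 0, 0], [[-0.0142, 0.0098, 0], 0, 0], [[-0.0124, 0.012, 0], 0, 0], [[-0.0104, 0.0138, 0], 0, 0], [[-0.0081, 0.0153, 0], 0, 0], [[-0.0055, 0.0164, 0], 0, 0], [[-0.0028, 0.017, 0], 0, 0], [[0, 0.0173, 0], 0, 0], [[0, 0, 0], 0, 0], [[0, 0, 0], 0, 0]]' | grep -v rot
python3 - <<'E'
from h import *
info();p,r=pose();H=np.array([.5764,-.0213]);d=p[:2]-H;a0=np.arctan2(d[1],d[0]);print(a0,np.hypot(*d))
im,c=cam("scene")
for t in tiles(im,c,.028,100):
  e=t[0]-H;print(t[0].round(4),t[1],np.hypot(*e),np.arctan2(e[1],e[0]))
y0=np.arctan2(r[1,0],r[0,0]);a=a0+.1*np.arange(10);X=H[0]+.108*np.cos(a);Y=H[1]+.108*np.sin(a)
dx,dy=np.diff(X),np.diff(Y);c,s=np.cos(y0),np.sin(y0)
print([[round(float(c*u+s*v),4),round(float(s*u-c*v),4)] for u,v in zip(dx,dy)])
E
```

```text
t: 31.6
eef_pos: [0.474, -0.0504, 0.0394]
contact_force: [1.3, 1.1, 8.0]
gripper_width: 0.216
grasp_force: 31.6
tcp [ 0.474  -0.0504  0.0394] x axis yaw 0.199 z [ 0.003 -0.    -1.   ]
-2.8647015629609616 0.10645714846113309
[0.8886 0.1052] -1.5715572 0.33680910285315047 0.3850198655711486
[ 0.6201 -0.0052] -1.2455311 0.046578585640582884 0.35340745683879216
[0.521  1.5266] 1.8486055 1.5488827398243412 1.6065999865426177
[0.5578 0.8017] -1.1969689 0.8232130324040441 1.593399036878696
[[0.0014, 0.0107], [0.0024, 0.0105], [0.0035, 0.0102], [0.0045, 0.0098], [0.0054, 0.0093], [0.0063, 0.0087], [0.0072, 0.0081], [0.0079, 0.0073], [0.0086, 0.0065]]
```

```bash
for r in '[[0.0014,0.0107,0,0,0],[0.0024,0.0105,0,0,0],[0,0,0,0,0]]' '[[0.0035,0.0102,0,0,0],[0,0,0,0,0]]' '[[0.0045,0.0098,0,0,0],[0,0,0,0,0]]' ; do echo; done
python3 nudge.py '[[[0.0014, 0.0107, 0], 0, 0], [[0.0024, 0.0105, 0], 0, 0], [[0, 0, 0], 0, 0]]' | egrep 'eef|con'
python3 nudge.py '[[[0.0035, 0.0102, 0], 0, 0], [[0, 0, 0], 0, 0]]' | egrep 'eef|con'
```

```text
eef_pos: [0.4822, -0.0709, 0.0394]
contact_force: [1.1, 0.4, 10.6]
eef_pos: [0.4876, -0.08, 0.0394]
contact_force: [0.3, -0.4, 9.5]
```

```bash
python3 nudge.py '[[[0.0045, 0.0098, 0], 0, 0], [[0, 0, 0], 0, 0]]' | egrep 'eef|con'
```

```text
eef_pos: [0.4939, -0.0887, 0.0394]
contact_force: [0.0, -0.5, 9.8]
```

```bash
python3 nudge.py '[[[0.0054, 0.0093, 0], 0, 0], [[0, 0, 0], 0, 0]]' | egrep 'eef|con'
```

```text
eef_pos: [0.5011, -0.0966, 0.0394]
contact_force: [0.1, -0.2, 9.9]
```

```bash
python3 nudge.py '[[[0.0063, 0.0087, 0], 0, 0], [[0, 0, 0], 0, 0]]' | egrep 'eef|con'
```

```text
eef_pos: [0.5064, -0.1016, 0.0392]
contact_force: [-6.0, 4.9, 18.2]
```

```bash
python3 nudge.py '[[[0.0036, 0.004, 0], 0, 0], [[0, 0, 0], 0, 0]]' | egrep 'eef|con'
```

```text
eef_pos: [0.5066, -0.1019, 0.039]
contact_force: [-17.1, 12.7, 31.8]
```

The stop is reached (21 N against it). Ease off, release, and lift straight up.

```bash
python3 nudge.py '[[[0, 0, 0], 0, 0], [[-0.005, -0.006, 0], 0, 0], [[0, 0, 0], 0, 0], [[0, 0, 0], 0, 0.4], [[0, 0, 0], 0, 0.5], [[0, 0, 0], 0, 0.5], [[0, 0, -0.03], 0, 0.5], [[0, 0, -0.04], 0, 0.65], [[0, 0, -0.04], 0, 0.65], [[0, 0, -0.02], 0, 0.65], [[0, 0, 0], 0, 0.65]]' | egrep 'eef|con'
python3 - <<'E'
from h import *
info();im,c=cam("wrist");H=np.array([.5764,-.0213]);cv2.imwrite("pics/w7.png",im)
for t in tiles(im,c,.028,1000):
  e=t[0]-H;print(t,np.hypot(*e),np.arctan2(e[1],e[0]));go(*t[0],.1,t[1])
E
```

```text
eef_pos: [0.5076, -0.1017, 0.1712]
contact_force: [0.5, -0.7, 0.3]
tcp [ 0.5076 -0.1017  0.1712] x axis yaw 0.2 z [ 0.005 -0.001 -1.   ]
(array([0.62059979, 0.02948713]), np.float32(0.86846006), [74.21900939941406, 38.97499465942383], array([204.32558713,  43.83565226])) 0.06732721699917912 0.8546372394176321
turn -0.668 d 0.1739 0.0025 0.0693 end yaw 0.868
(array([0.5424389 , 0.03450888]), np.float32(2.1201026), [72.22994232177734, 36.997196197509766], array([193.21267588, 128.70202964])) 0.06532983725554058 2.1174605729265084
turn 1.222 d -0.0973 -0.1018 0.0693 end yaw -1.021
(array([ 0.63990979, -0.04584293]), np.float32(-0.40413478), [73.20088195800781, 38.92243576049805], array([300.04807692,  22.95346154])) 0.0680870666771127 -0.3687651236895019
turn 0.605 d 0.1008 -0.1038 0.0693 end yaw -0.404
```

View pics/w7.png

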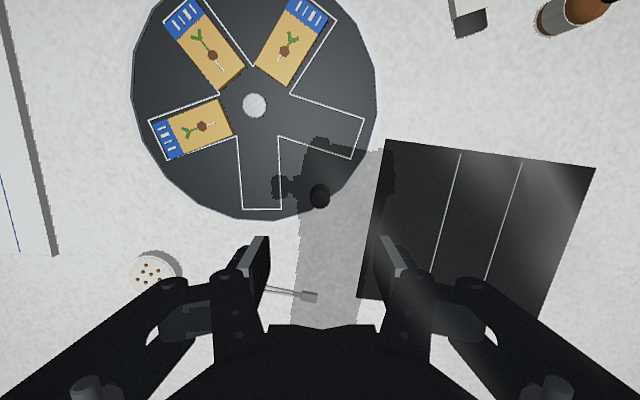

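The carousel is at its stop; the tiles lie in their places at (205,43), (193,129) and (300,23). Now tile T1, gripped 6 mm towards its foot.

```bash
python3 nudge.py '[[[0, 0, 0], -0.134, 0.55], [[0, 0, 0], -0.134, 0.55], [[0, 0, 0], -0.134, 0.55], [[0, 0, 0], -0.134, 0.55], [[0, 0, 0], -0.134, 0.55], [[0.028, 0, 0.01], 0, 0.55], [[0.028, 0, 0.02], 0, 0.55], [[0.028, 0, 0.02], 0, 0.55], [[0.028, 0, 0.02], 0, 0.55], [[0.028, 0, 0.01], 0, 0.55], [[0.028, 0.002, 0.01], 0, 0.55], [[0, 0, 0.01], 0, 0.55], [[0, 0, 0], 0, 0.55], [[0, 0, 0], 0, 0.55]]' 30| egrep 'eef|con'
python3 - <<'E'
from h import *
info();im,c=cam("wrist")
for t in tiles(im,c,.028,1000):
  u=np.array([np.cos(t[1]),np.sin(t[1])]);print(t);go(*(t[0]-.006*u),.025,t[1])
E
```

```text
eef_pos: [0.614, 0.0245, 0.067]
contact_force: [-0.5, -0.3, -0.3]
tcp [0.614  0.0245 0.067 ] x axis yaw 0.87 z [-0.003 -0.001 -1.   ]
(array([0.61967401, 0.03063402]), np.float32(0.8569846), [71.04478454589844, 36.39547348022461], array([322.302551  , 209.05255919]))
turn 0.012 d 0.0021 -0.0002 0.0428 end yaw 0.857
(array([ 0.65430072, -0.04823607]), np.float32(-0.3922237), [39.58457565307617, 36.09687423706055], array([433.37629002, 258.21628297]))
turn 1.262 d 0.0585 0.0519 0.0428 end yaw -0.392
(array([0.53598474, 0.05182124]), np.float32(0.52570313), [37.27471923828125, 36.839637756347656], array([211.96974821, 257.74502067]))
turn 0.344 d -0.0602 -0.0632 0.0428 end yaw 0.526
```

```bash
python3 nudge.py '[[[0.002, 0, 0.015], 0.012, 0.55], [[0, 0, 0.015], 0, 0.55], [[0, 0, 0.007], 0, 0.55], [[0, 0, 0.003], 0, 0.55], [[0, 0, 0.001], 0, 0.55], [[0, 0, 0], 0, 0.55], [[0, 0, 0], 0, 0.55]]' | egrep 'eef|con'
python3 nudge.py '[[[0, 0, 0], 0, 0.3], [[0, 0, 0], 0, 0.3], [[0, 0, 0], 0, 0.3], [[0, 0, 0], 0, 0.3], [[0, 0, -0.01], 0, 0.3], [[0, 0, -0.03], 0, 0.3], [[0, 0, -0.03], 0, 0.3], [[0, 0, -0.02], 0, 0.3], [[0, 0, 0], 0, 0.3], [[0, 0, 0], 0, 0.3]]' 30| egrep 'eef|con|gr'
python3 - <<'E'
from h import *
info();go(.54,.287,.13,.163)
E
```

```text
eef_pos: [0.6172, 0.0274, 0.0277]
contact_force: [0.2, 0.2, 0.2]
eef_pos: [0.6169, 0.0271, 0.1177]
contact_force: [-0.4, 0.1, 0.1]
gripper_width: 0.298
grasp_force: 0.0
tcp [0.6169 0.0271 0.1177] x axis yaw 0.859 z [ 0.001 -0.    -1.   ]
turn 0.696 d -0.0337 -0.2689 -0.0123 end yaw 0.163
```

The fingers closed above the tile. Reopen, recheck, and go deeper.

```bash
python3 nudge.py '[[[0, 0, 0], 0, 0.55], [[0, 0, 0.02], 0, 0.55], [[0, 0, 0.02], 0, 0.55], [[0, 0, 0.015], 0, 0.55], [[0, 0, 0], 0, 0.55], [[0, 0, 0], 0, 0.55]]' | egrep 'eef|con'
python3 - <<'E'
from h import *
info();im,c=cam("wrist")
for t in tiles(im,c,.028,1000)[:1]:
  u=np.array([np.cos(t[1]),np.sin(t[1])]);print(t);go(*(t[0]-.006*u),.024,t[1])
E
```

```text
eef_pos: [0.6165, 0.0273, 0.0619]
contact_force: [0.2, -0.4, -0.0]
tcp [0.6165 0.0273 0.0619] x axis yaw 0.859 z [-0.001  0.    -1.   ]
(array([0.61974799, 0.03097801]), np.float32(0.8484124), [70.79678344726562, 36.25236511230469], array([322.04413341, 216.91182775]))
turn 0.01 d -0.0017 -0.0004 0.0386 end yaw 0.848
```

```bash
python3 nudge.py '[[[-0.001, 0, 0.015], 0.01, 0.55], [[0, 0, 0.015], 0, 0.55], [[0, 0, 0.005], 0, 0.55], [[0, 0, 0.003], 0, 0.55], [[0, 0, 0.0005], 0, 0.55], [[0, 0, 0], 0, 0.55], [[0, 0, 0], 0, 0.55]]' | egrep 'eef|con'

```

```text
eef_pos: [0.6165, 0.0266, 0.0242]
contact_force: [-0.3, 0.3, 0.5]
```

```bash
python3 nudge.py '[[[0, 0, 0], 0, 0.3], [[0, 0, 0], 0, 0.3], [[0, 0, 0], 0, 0.3], [[0, 0, 0], 0, 0.3], [[0, 0, -0.01], 0, 0.3], [[0, 0, -0.03], 0, 0.3], [[0, 0, -0.03], 0, 0.3], [[0, 0, -0.02], 0, 0.3], [[0, 0, 0], 0, 0.3], [[0, 0, 0], 0, 0.3]]' 30| egrep 'eef|con|gr'
python3 - <<'E'
from h import *
info();go(.54,.287,.13,.163)
E
```

```text
eef_pos: [0.6161, 0.0264, 0.1141]
contact_force: [0.3, 1.0, -0.4]
gripper_width: 0.401
grasp_force: 30.0
tcp [0.6161 0.0264 0.1141] x axis yaw 0.849 z [ 0.001 -0.    -1.   ]
turn 0.686 d -0.0329 -0.2695 -0.0159 end yaw 0.163
```

```bash
python3 nudge.py '[[[0, 0, -0.005], 0.137, 0.3], [[0, 0, -0.005], 0.137, 0.3], [[0, 0, -0.006], 0.137, 0.3], [[0, 0, 0], 0.137, 0.3], [[0, 0, 0], 0.137, 0.3], [[-0.004, -0.03, 0], 0, 0.3], [[-0.004, -0.03, 0], 0, 0.3], [[-0.004, -0.03, 0], 0, 0.3], [[-0.004, -0.03, 0], 0, 0.3], [[-0.004, -0.03, 0], 0, 0.3], [[-0.004, -0.03, 0], 0, 0.3], [[-0.004, -0.03, 0], 0, 0.3], [[-0.004, -0.03, 0], 0, 0.3], [[0, -0.03, 0], 0, 0.3], [[0, 0, 0], 0, 0.3], [[0, 0, 0], 0, 0.3]]' | egrep 'eef|con'
python3 - <<'E'
from h import *
info();im,c=cam("wrist");cv2.imwrite("pics/w8.png",im);p,_=pose()
top,ct=cam("top")
for t in tiles(im,c,p[2]+.005,1000): print(t)
for n,I,cc in(("w",im,c),("t",top,ct)):
  for k in blobs(hsv(I,*BLU),60):
    P=plane(cc,k[:,0],.012)[:,:2]*1000;print(n,"blue",cen(k).round(1),cv2.minAreaRect(P.astype(np.float32)))
E
```

```text
eef_pos: [0.5395, 0.2878, 0.1283]
contact_force: [0.4, -0.6, -0.5]
tcp [0.5395 0.2878 0.1283] x axis yaw 0.166 z [-0.002 -0.001 -1.   ]
(array([0.55204181, 0.29098697]), np.float32(0.14741565), [116.52622985839844, 63.06974792480469], array([320.79413025, 216.57770994]))
(array([0.57112799, 0.15105727]), np.float32(2.1381457), [39.383121490478516, 22.990337371826172], array([590.53307489, 237.43800382]))
w blue [314.9 193.5] ((541.2124633789062, 289.0877990722656), (31.292407989501953, 66.37019348144531), 9.4269437789917)
w blue [322.1 120.7] ((606.7686157226562, 298.4613037109375), (11.593196868896484, 118.94893646240234), 9.019187927246094)
w blue [560.  249.8] ((522.461669921875, 42.381248474121094), (38.47078323364258, 16.082149505615234), 31.587387084960938)
t blue [299.8 207.9] ((530.5887451171875, 60.18364715576172), (39.263492584228516, 16.12557029724121), 31.443058013916016)
t blue [346.1 158.2] ((669.63623046875, -57.81745147705078), (38.91171646118164, 16.28002166748047), 63.85706329345703)
t blue [224.4 175.9] ((610.9300537109375, 263.7406005859375), (11.711234092712402, 50.80541229248047), 9.089497566223145)
```

View pics/w8.png

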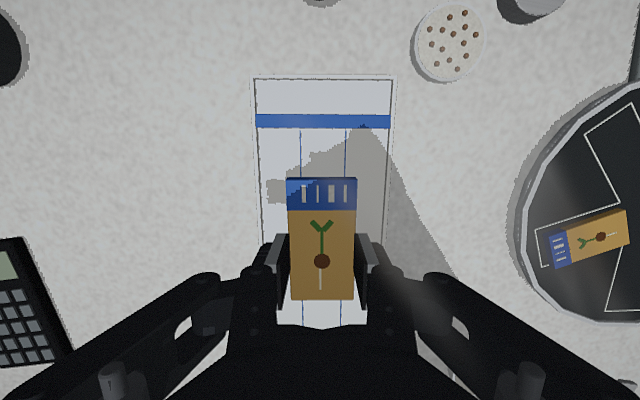

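```bash
cat >> h.py <<'E'
BAR=np.array([.6005,.2974]);BY=.160
def tray(dx,z,dy=0):
    c,s=np.cos(BY),np.sin(BY);go(BAR[0]+c*dx-s*dy,BAR[1]+s*dx+c*dy,z,BY)
E
python3 -c "
from h import *
tray(-.0128,.04)"
```

```text
turn 0.002 d 0.0482 -0.0018 0.0888 end yaw 0.16
```

```bash
python3 nudge.py '[[[0.016, -0.001, 0.015], 0.002, 0.3], [[0.016, -0.001, 0.02], 0, 0.3], [[0.016, 0, 0.02], 0, 0.3], [[0, 0, 0.02], 0, 0.3], [[0, 0, 0.014], 0, 0.3], [[0, 0, 0], 0, 0.3], [[0, 0, 0], 0, 0.3]]' | egrep 'eef|con'
python3 -c "
from h import *
tray(-.0128,.0170)"
```

```text
eef_pos: [0.5876, 0.2969, 0.041]
contact_force: [-0.2, -0.6, -0.5]
turn 0.001 d 0.0 0.0015 0.024 end yaw 0.16
```

```bash
python3 nudge.py '[[[0, 0.001, 0.012], 0, 0.3], [[0, 0, 0.007], 0, 0.3], [[0, 0, 0.003], 0, 0.3], [[0, 0, 0.001], 0, 0.3], [[0, 0, 0], 0, 0.3], [[0, 0, 0], 0, 0.3]]' | egrep 'eef|con'
python3 nudge.py '[[[0, 0, 0.002], 0, 0.3], [[0, 0, 0.0015], 0, 0.3], [[0, 0, 0], 0, 0.3], [[0, 0, 0], 0, 0.3]]' 20| egrep 'eef|con'
```

```text
eef_pos: [0.588, 0.2966, 0.018]
contact_force: [-0.2, 0.4, 0.1]
eef_pos: [0.588, 0.2967, 0.0159]
contact_force: [-4.1, -1.9, 10.8]
```

```bash
python3 nudge.py '[[[0, 0, 0], 0, 0.5], [[0, 0, 0], 0, 0.55], [[0, 0, 0], 0, 0.55], [[0, 0, 0], 0, 0.55], [[0, 0, -0.02], 0, 0.55], [[0, 0, -0.03], 0, 0.55], [[0, 0, -0.03], 0, 0.55], [[0, 0, -0.03], 0, 0.55], [[0, 0, 0], 0, 0.55], [[0, 0, 0], 0, 0.55]]' 30| egrep 'eef|con'
cat >> h.py <<'E'
def look(save=None):
    """tile(s) in the tray in the bar frame: label centre and unlabelled-part outline at mean height"""
    im,c=cam("wrist")
    if save: cv2.imwrite(save,im)
    u=np.array([np.cos(BY),np.sin(BY)]);v=np.array([-u[1],u[0]])
    for n,z,rg in(("amber",.012,AMB),("blue",.022,BLU)):
        for k in blobs(hsv(im,*rg),300):
            P=(plane(c,k[:,0],z)[:,:2]-BAR)*1000;P=np.c_[P@u,P@v];r=cv2.minAreaRect(P.astype(np.float32))
            if abs(r[0][1])<60: print(n,np.round(r[0],1),np.round(r[1],1),round(r[2],1),"x",P[:,0].min().round(1),P[:,0].max().round(1))
E
python3 -c "
from h import *
info();look('pics/w9.png')
im,c=cam('top')
for t in tiles(im,c,.028,100): print(t); go(*t[0],.12,t[1])"
```

```text
eef_pos: [0.5881, 0.2966, 0.1249]
contact_force: [0.6, 0.3, 0.2]
tcp [0.5881 0.2966 0.1249] x axis yaw 0.162 z [ 0.001  0.001 -1.   ]
amber [-17.3   2.5] [49.5 34.7] 1.0 x -41.8 7.2
blue [12.6 28.7] [21.6 59.9] 16.8 x 3.6 26.7
blue [ 11.  -29.9] [55.7 21.6] 73.3 x 2.8 26.7
(array([0.88812744, 0.10118906]), np.float32(-1.5730026), [201.45321655273438, 90.16497802734375], array([290.37762592,  79.74327175]))
turn -1.407 d -0.194 0.3015 0.0031 end yaw 1.569
(array([0.54138635, 0.03483157]), np.float32(2.0972366), [71.40902709960938, 38.60468673706055], array([309.21086556, 202.73848987]))
turn 1.206 d 0.2028 0.1707 0.0031 end yaw -1.044
(array([ 0.63820172, -0.04576121]), np.float32(-0.4064037), [71.66474914550781, 38.12052917480469], array([341.8013013 , 167.53553554]))
turn 0.568 d 0.182 0.2936 0.0031 end yaw -0.406
(array([0.60396759, 0.28174609]), np.float32(-2.2197278), [72.28144073486328, 71.27145385742188], array([214.33497537, 178.85604817]))
turn -0.76 d -0.0011 0.022 0.0031 end yaw 0.922
```

View pics/w9.png

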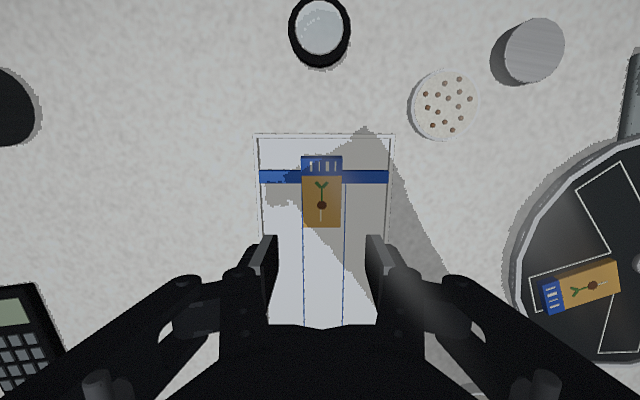

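Tile 1 leans on the bar in the lane at (322,190), with its foot edge at about -41 mm. Next, T2.

```bash
python3 nudge.py '[[[0, 0, 0], -0.139, 0.55], [[0, 0, 0], -0.139, 0.55], [[0, 0, 0], -0.139, 0.55], [[0, 0, 0], -0.139, 0.55], [[0, 0, 0], -0.139, 0.55], [[0, 0, 0], -0.139, 0.55], [[0, 0, 0], -0.139, 0.55], [[0, 0, 0], -0.139, 0.55], [[0, 0, 0], -0.139, 0.55], [[0, 0, 0], -0.139, 0.55], [[0, 0, 0], -0.139, 0.55], [[0, 0, 0], -0.139, 0.55], [[0, 0, 0], -0.139, 0.55], [[0, 0, 0], -0.139, 0.55], [[0, 0, 0], 0, 0.55]]' 30| egrep 'eef|con'
python3 -c "
from h import *
info();go(.5445,.0295,.065,2.11);print(get_obs()['q'][6])"
```

```text
eef_pos: [0.587, 0.2959, 0.1225]
contact_force: [0.4, -1.0, -0.8]
tcp [0.587  0.2959 0.1225] x axis yaw 2.109 z [-0.003 -0.001 -1.   ]
turn -0.001 d -0.2067 -0.1733 0.0575 end yaw 2.11
-0.3986480984395995
```

```bash
python3 nudge.py '[[[-0.023, -0.019, 0], 0, 0.55], [[-0.023, -0.019, 0], 0, 0.55], [[-0.023, -0.019, 0], 0, 0.55], [[-0.023, -0.019, 0], 0, 0.55], [[-0.023, -0.019, 0], 0, 0.55], [[-0.023, -0.019, 0], 0, 0.55], [[-0.023, -0.019, 0], 0, 0.55], [[-0.023, -0.019, 0.015], 0, 0.55], [[-0.022, -0.02, 0.02], 0, 0.55], [[0, 0, 0.02], 0, 0.55], [[0, 0, 0], 0, 0.55], [[0, 0, 0], 0, 0.55]]' | egrep 'eef|con'
python3 - <<'E'
from h import *
info();im,c=cam("wrist")
for t in tiles(im,c,.028,1000)[:1]:
  u=np.array([np.cos(t[1]),np.sin(t[1])]);print(t);go(*(t[0]-.006*u),.0242,t[1])
E
```

```text
eef_pos: [0.5451, 0.0323, 0.0692]
contact_force: [0.9, 0.2, 0.1]
tcp [0.5451 0.0323 0.0692] x axis yaw 2.107 z [-0.001  0.001 -1.   ]
(array([0.54170856, 0.03573592]), np.float32(2.1280253), [70.47618103027344, 36.01165008544922], array([318.81612486, 213.11943706]))
turn -0.02 d -0.0013 -0.0019 0.0457 end yaw 2.128
```

```bash
python3 nudge.py '[[[-0.001, -0.0015, 0.015], -0.02, 0.55], [[0, 0, 0.015], 0, 0.55], [[0, 0, 0.01], 0, 0.55], [[0, 0, 0.004], 0, 0.55], [[0, 0, 0.001], 0, 0.55], [[0, 0, 0], 0, 0.55], [[0, 0, 0], 0, 0.55]]' | egrep 'eef|con'

```

```text
eef_pos: [0.545, 0.0299, 0.0247]
contact_force: [0.5, 0.6, 0.6]
```

```bash
python3 nudge.py '[[[0, 0, 0.0005], 0, 0.3], [[0, 0, 0], 0, 0.3], [[0, 0, 0], 0, 0.3], [[0, 0, 0], 0, 0.3], [[0, 0, -0.01], 0, 0.3], [[0, 0, -0.03], 0, 0.3], [[0, 0, -0.03], 0, 0.3], [[0, 0, -0.03], 0, 0.3], [[0, 0, 0], 0, 0.3], [[0, 0, 0], 0, 0.3]]' 30| egrep 'eef|con|gr'
python3 nudge.py '[[[0, 0, 0], 0.14, 0.3], [[0, 0, 0], 0.14, 0.3], [[0, 0, 0], 0.14, 0.3], [[0, 0, 0], 0.14, 0.3], [[0, 0, 0], 0.14, 0.3], [[0, 0, 0], 0.14, 0.3], [[0, 0, 0], 0.14, 0.3], [[0, 0, 0], 0.14, 0.3], [[0, 0, 0], 0.14, 0.3], [[0, 0, 0], 0.14, 0.3], [[0, 0, 0], 0.14, 0.3], [[0, 0, 0], 0.14, 0.3], [[0, 0, 0], 0.14, 0.3], [[0, 0, 0], 0.14, 0.3], [[0, 0, 0], 0, 0.3]]' 30| egrep 'eef|con|gr'
python3 - <<'E'
from h import *
info();tray(-.0488-.0067-.03,.11)
E
```

```text
eef_pos: [0.5449, 0.0296, 0.1246]
contact_force: [-0.6, 0.3, -0.1]
gripper_width: 0.404
grasp_force: 30.0
eef_pos: [0.5436, 0.0297, 0.1226]
contact_force: [0.7, 0.1, -1.0]
gripper_width: 0.404
grasp_force: 30.0
tcp [0.5436 0.0297 0.1226] x axis yaw 0.167 z [-0.002 -0.001 -1.   ]
turn 0.007 d 0.0133 -0.2553 0.0126 end yaw 0.16
```

```bash
python3 nudge.py '[[[0.001, -0.028, 0], 0.007, 0.3], [[0.001, -0.028, 0], 0, 0.3], [[0.001, -0.028, 0], 0, 0.3], [[0.002, -0.028, 0], 0, 0.3], [[0.002, -0.028, 0], 0, 0.3], [[0.002, -0.028, 0], 0, 0.3], [[0.002, -0.028, 0], 0, 0.3], [[0.002, -0.028, 0], 0, 0.3], [[0, -0.03, 0.01], 0, 0.3], [[0, 0, 0], 0, 0.3], [[0, 0, 0], 0, 0.3]]' 30| egrep 'eef|con|gr'
python3 - <<'E'
from h import *
info();look();tray(-.0488-.0067,.045)
E
```

```text
eef_pos: [0.5156, 0.2827, 0.1127]
contact_force: [0.4, -1.3, 0.2]
gripper_width: 0.401
grasp_force: 30.0
tcp [0.5156 0.2827 0.1127] x axis yaw 0.165 z [-0.002 -0.001 -1.   ]
amber [-139.6   -0.7] [91.2 61.4] 0.2 x -185.3 -93.8
amber [-16.1   1.7] [52.5 36.3] 1.3 x -42.2 10.6
blue [12.7  0. ] [ 25.7 114.1] 0.3 x -0.4 25.6
blue [-75.    2.5] [28.  53.7] 0.2 x -89.1 -61.0
turn 0.003 d 0.0301 -0.0022 0.068 end yaw 0.16
```

```bash
python3 nudge.py '[[[0.015, -0.001, 0.02], 0.003, 0.3], [[0.015, -0.001, 0.02], 0, 0.3], [[0, 0, 0.02], 0, 0.3], [[0, 0, 0.01], 0, 0.3], [[0, 0, 0.012], 0, 0.3], [[0, 0, 0.006], 0, 0.3], [[0, 0, 0], 0, 0.3], [[0, 0, 0], 0, 0.3]]' 20| egrep 'eef|con|gr'
python3 -c "
from h import *
tray(-.0555,.0215)"
```

```text
eef_pos: [0.5461, 0.2895, 0.0264]
contact_force: [-0.2, 0.9, -0.1]
gripper_width: 0.4
grasp_force: 30.0
turn -0.002 d -0.0006 0.0009 0.0049 end yaw 0.16
```

```bash
python3 nudge.py '[[[0, 0.0005, 0.003], 0, 0.3], [[0, 0, 0.002], 0, 0.3], [[0, 0, 0], 0, 0.3]]' 20| egrep 'eef|con|gr'
python3 nudge.py '[[[0, 0, 0.002], 0, 0.35], [[0, 0, 0], 0, 0.35], [[0, 0, 0], 0, 0.35]]' 20| egrep 'eef|con|gr'
```

```text
eef_pos: [0.5463, 0.289, 0.021]
contact_force: [0.5, 0.1, 1.1]
gripper_width: 0.408
grasp_force: 30.2
eef_pos: [0.5461, 0.289, 0.0192]
contact_force: [-1.2, -0.2, 3.5]
gripper_width: 0.402
grasp_force: 30.4
```

Contact and gentle pivoting as computed. Press a little lower, then release.

```bash
python3 nudge.py '[[[0, 0, 0.002], 0, 0.35], [[0, 0, 0], 0, 0.35], [[0, 0, 0], 0, 0.35]]' 20| egrep 'eef|con|gr'
python3 nudge.py '[[[0, 0, 0], 0, 0.5], [[0, 0, 0], 0, 0.55], [[0, 0, 0], 0, 0.55], [[0, 0, 0], 0, 0.55], [[0, 0, -0.02], 0, 0.55], [[0, 0, -0.03], 0, 0.55], [[0, 0, -0.03], 0, 0.55], [[0, 0, -0.03], 0, 0.55], [[0, 0, 0], 0, 0.55], [[0, 0, 0], 0, 0.55]]' 30| egrep 'eef|con'
python3 -c "
from h import *
info();look('pics/w10.png')
im,c=cam('top')
for t in tiles(im,c,.028,100): print(t); go(*t[0],.12,t[1])"
```

```text
eef_pos: [0.5458, 0.2889, 0.017]
contact_force: [-2.9, 0.3, 4.8]
gripper_width: 0.398
grasp_force: 31.3
eef_pos: [0.5463, 0.289, 0.1274]
contact_force: [-0.2, -0.1, -0.3]
tcp [0.5463 0.289  0.1274] x axis yaw 0.158 z [ 0.001  0.001 -1.   ]
amber [-58.    1.5] [48.7 34.8] 0.6 x -82.1 -33.8
amber [-3.   1.9] [23.8 36.1] 1.5 x -15.4 9.2
blue [13.9  0.1] [ 24.8 114.4] 0.2 x 1.2 26.3
blue [-23.6   1.3] [36.8 19.5] 88.7 x -32.9 -13.4
(array([0.8881275 , 0.10123418]), np.float32(-1.5730023), [201.3629608154297, 90.16497802734375], array([290.37411623,  79.47404725]))
turn -1.411 d -0.1863 0.3432 0.0057 end yaw 1.569
(array([ 0.638224  , -0.04574669]), np.float32(-0.4088291), [71.6766586303711, 38.011531829833984], array([341.69319319, 167.58958959]))
turn 0.567 d 0.2181 0.2696 0.0057 end yaw -0.409
(array([0.57176721, 0.27417422]), np.float32(-0.28988847), [103.96206665039062, 56.671730041503906], array([215.8194671 , 191.37466014]))
turn 0.448 d 0.0294 0.006 0.0057 end yaw -0.29
```

View pics/w10.png

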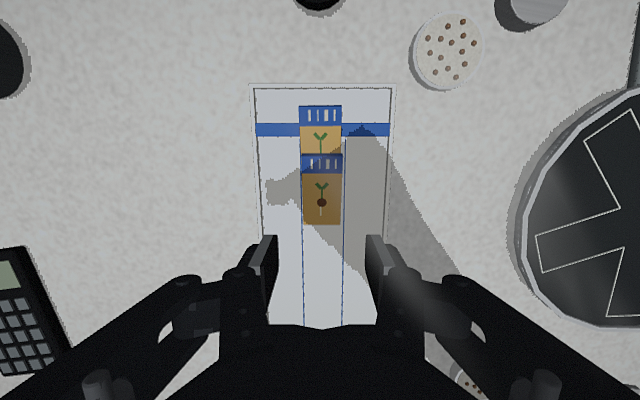

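Tile 2 laps correctly, centred in the lane with its foot edge at -82 mm. Last tile, T3.

```bash
python3 nudge.py '[[[0, 0, 0], 0.14, 0.55], [[0, 0, 0], 0.14, 0.55], [[0, 0, 0], 0.14, 0.55], [[0, 0, 0], 0.14, 0.55], [[0.021, 0.027, 0], 0, 0.55], [[0.021, 0.027, 0], 0, 0.55], [[0.021, 0.027, 0], 0, 0.55], [[0.021, 0.027, 0], 0, 0.55], [[0.021, 0.027, 0], 0, 0.55], [[0.021, 0.027, 0], 0, 0.55], [[0.021, 0.027, 0], 0, 0.55], [[0.021, 0.027, 0], 0, 0.55], [[0.021, 0.027, 0.015], 0, 0.55], [[0.021, 0.027, 0.02], 0, 0.55], [[0, 0, 0.02], 0, 0.55], [[0, 0, 0], 0, 0.55], [[0, 0, 0], 0, 0.55]]' 30| egrep 'eef|con'
python3 - <<'E'
from h import *
info();im,c=cam("wrist")
for t in tiles(im,c,.028,1000)[:1]:
  u=np.array([np.cos(t[1]),np.sin(t[1])]);print(t);go(*(t[0]-.006*u),.0242,t[1])
E
```

```text
eef_pos: [0.6326, -0.0407, 0.0708]
contact_force: [-0.6, 1.1, 0.6]
tcp [ 0.6326 -0.0407  0.0708] x axis yaw -0.401 z [-0.002  0.001 -1.   ]
(array([ 0.6389104 , -0.04585785]), np.float32(-0.40208045), [70.15564727783203, 36.10439682006836], array([325.71733469, 207.54787756]))
turn 0.002 d 0.0012 0.0029 0.0476 end yaw -0.402
```

```bash
python3 nudge.py '[[[0.001, 0.0025, 0.016], 0, 0.55], [[0, 0, 0.015], 0, 0.55], [[0, 0, 0.01], 0, 0.55], [[0, 0, 0.005], 0, 0.55], [[0, 0, 0.001], 0, 0.55], [[0, 0, 0], 0, 0.55], [[0, 0, 0], 0, 0.55]]' | egrep 'eef|con'

```

```text
eef_pos: [0.6339, -0.0445, 0.0253]
contact_force: [0.4, 0.4, -0.3]
```

```bash
python3 nudge.py '[[[0, 0, 0.001], 0, 0.55], [[0, 0, 0], 0, 0.3], [[0, 0, 0], 0, 0.3], [[0, 0, 0], 0, 0.3], [[0, 0, 0], 0, 0.3], [[0, 0, -0.01], 0, 0.3], [[0, 0, -0.03], 0, 0.3], [[0, 0, -0.03], 0, 0.3], [[0, 0, -0.03], 0, 0.3], [[0, 0, 0], -0.14, 0.3], [[0, 0, 0], -0.14, 0.3], [[0, 0, 0], -0.14, 0.3], [[0, 0, 0], -0.14, 0.3], [[0, 0, 0], 0, 0.3], [[0, 0, 0], 0, 0.3]]' 30| egrep 'eef|con|gr'
python3 - <<'E'
from h import *
info();tray(-.0893-.0051-.03,.11)
E
```

```text
eef_pos: [0.6333, -0.0447, 0.1239]
contact_force: [0.0, 0.7, -0.1]
gripper_width: 0.403
grasp_force: 30.0
tcp [ 0.6333 -0.0447  0.1239] x axis yaw 0.154 z [-0.  0. -1.]
turn -0.006 d -0.1023 -0.3429 0.0139 end yaw 0.16
```

```bash
python3 nudge.py '[[[-0.0085, -0.0285, 0], -0.006, 0.3], [[-0.0085, -0.0285, 0], 0, 0.3], [[-0.0085, -0.0285, 0], 0, 0.3], [[-0.0085, -0.0285, 0], 0, 0.3], [[-0.0085, -0.0285, 0], 0, 0.3], [[-0.0085, -0.0285, 0], 0, 0.3], [[-0.0085, -0.0285, 0], 0, 0.3], [[-0.0085, -0.0285, 0], 0, 0.3], [[-0.0085, -0.0285, 0], 0, 0.3], [[-0.0085, -0.0285, 0], 0, 0.3], [[-0.0085, -0.0285, 0], 0, 0.3], [[-0.0085, -0.0285, 0.01], 0, 0.3], [[0, 0, 0], 0, 0.3], [[0, 0, 0], 0, 0.3]]' 30| egrep 'eef|con|gr'
python3 - <<'E'
from h import *
info();look();tray(-.0893-.0051,.026)
E
```

```text
eef_pos: [0.4768, 0.2768, 0.1137]
contact_force: [0.5, -0.6, -1.0]
gripper_width: 0.404
grasp_force: 30.1
tcp [0.4768 0.2768 0.1137] x axis yaw 0.163 z [-0. -0. -1.]
amber [-1.812e+02 -1.000e-01] [91.9 61.6] 0.2 x -227.2 -135.2
amber [-56.9   1.2] [36.8 52.9] 89.0 x -83.0 -30.1
blue [-102.9    2.7] [54.8 55.2] 0.1 x -130.4 -75.5
blue [18.2  2. ] [16.  36.2] 0.2 x 10.1 26.2
blue [-36.5   1.3] [37.  54.3] 89.9 x -63.6 -9.3
blue [  3.  -36.8] [12.  40.6] 0.2 x -3.1 9.0
blue [ 3.1 38.5] [37.3 12. ] 89.1 x -3.2 8.8
turn 0.002 d 0.0305 -0.0017 0.0878 end yaw 0.16
```

```bash
python3 nudge.py '[[[0.015, -0.001, 0.02], 0.002, 0.3], [[0.015, -0.001, 0.02], 0, 0.3], [[0, 0, 0.02], 0, 0.3], [[0, 0, 0.013], 0, 0.3], [[0, 0, 0.009], 0, 0.3], [[0, 0, 0.004], 0, 0.3], [[0, 0, 0], 0, 0.3], [[0, 0, 0], 0, 0.3]]' 20| egrep 'eef|con'
python3 -c "
from h import *
tray(-.0944,.0215)"
```

```text
eef_pos: [0.5068, 0.2835, 0.0285]
contact_force: [-0.2, -0.9, -0.8]
turn 0.002 d 0.0003 0.0012 0.007 end yaw 0.16
```

```bash
python3 nudge.py '[[[0, 0.0005, 0.004], 0, 0.3], [[0, 0, 0.003], 0, 0.3], [[0, 0, 0.002], 0, 0.35], [[0, 0, 0], 0, 0.35]]' 20| egrep 'eef|con|gr'
python3 nudge.py '[[[0, 0, 0.002], 0, 0.35], [[0, 0, 0], 0, 0.35], [[0, 0, 0], 0, 0.35]]' 20| egrep 'eef|con|gr'
```

```text
eef_pos: [0.5066, 0.2828, 0.019]
contact_force: [-1.7, -1.3, 4.9]
gripper_width: 0.402
grasp_force: 30.7
eef_pos: [0.5064, 0.2829, 0.0172]
contact_force: [-1.7, -1.6, 6.3]
gripper_width: 0.407
grasp_force: 31.3
```

Same behaviour as tile 2. Release, lift, and check.

```bash
python3 nudge.py '[[[0, 0, 0], 0, 0.5], [[0, 0, 0], 0, 0.55], [[0, 0, 0], 0, 0.55], [[0, 0, 0], 0, 0.55], [[0, 0, -0.02], 0, 0.55], [[0, 0, -0.03], 0, 0.55], [[0, 0, -0.03], 0, 0.55], [[0.01, 0, -0.03], 0, 0.55], [[0.02, 0, -0.02], 0, 0.55], [[0.02, 0, 0], 0, 0.55], [[0, 0, 0], 0, 0.55], [[0, 0, 0], 0, 0.55]]' 30| egrep 'eef|con'
python3 -c "
from h import *
info();look('pics/w11.png');im,c=cam('wrist')
# foot-corner and label-tip heights by triangulating label blobs, wrist + scene
sc,cs=cam('scene')
cv2.imwrite('pics/s11.png',cv2.resize(sc[110:200,290:440],None,fx=5,fy=5,interpolation=cv2.INTER_CUBIC))
print(outline(sc,cs,np.array([.5764,-.0213])))"
```

```text
eef_pos: [0.5553, 0.2904, 0.1462]
contact_force: [0.3, 0.8, -0.3]
tcp [0.5553 0.2904 0.1462] x axis yaw 0.162 z [-0.001 -0.001 -1.   ]
amber [-99.3   1.3] [47.  35.9] 0.0 x -122.9 -75.8
amber [-2.6  1.8] [22.  35.9] 0.0 x -13.6 8.4
amber [-44.4   6.8] [21.8 25.1] 0.0 x -55.3 -33.5
blue [13.7 -0.1] [ 24.2 114.4] 0.0 x 1.6 25.8
blue [-43.2   1.6] [36.2 58.7] 89.0 x -72.3 -14.2
(np.float64(-0.42490412945859424), np.float64(0.6521409889484938), np.int64(262), np.float64(0.10407334316347436))
```

View pics/w11.png

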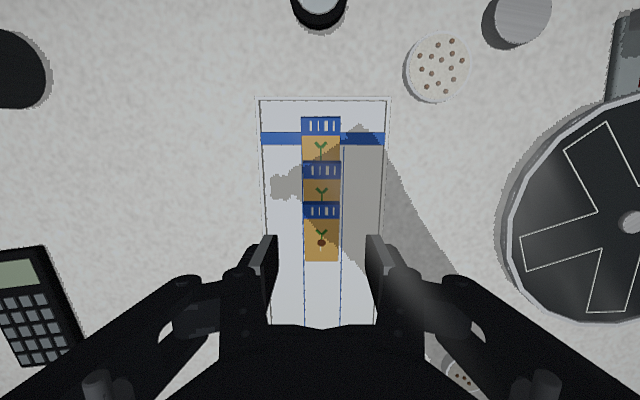

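View pics/s11.png

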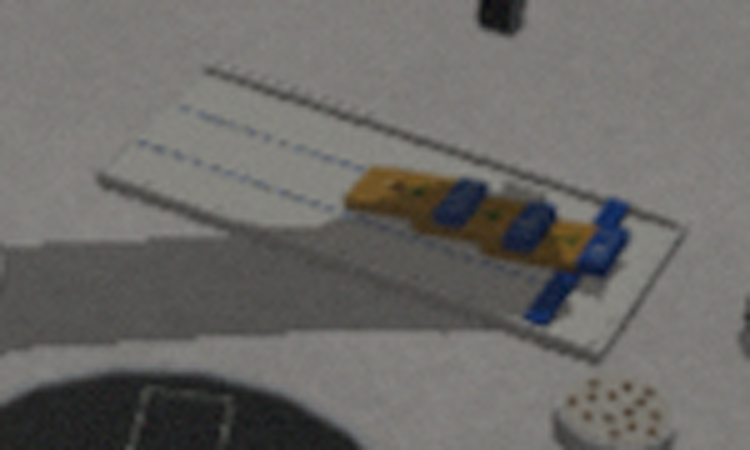

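Three tiles form a straight shingled row down the lane, from (321,125) to (321,255), leaning head-up. The disc is still at its stop. Handing in.

```bash
python3 -c "
from station import bot, optics, job, get_obs
print(get_obs()['t'],job.hand_in())"
```

```text
the job is handed in; nothing more can be done
62.25 None
```

I handed the job in at 62 s: all three tiles were placed on the carousel, it was turned to its far stop, and they now lie as a centred shingled row leaning on the tray's bar; the hand-in gave no pass or fail result.

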